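Register a tile and hold the corner stamp in the stop

TASK

Slide the loose tile across the bench until it lies flush against both wooden rails of the corner stop. Then take the wooden stamp off the marble slab by its knob, lower it onto the tile right in the stop's corner, and press it square against both rails and firmly down; it prints wherever it touches, so it must touch the tile nowhere but in that corner. Finish while still gripping the knob and holding the stamp pressed down and against both rails, with the tile still flush, and leave everything else on the bench in its place.

Things in the scene. Friction and masses are not known exactly. Their poses are not given: they have to be found in the camera images.
- corner_stop: Fixed corner stop: two brown wooden rails screwed to the bench at a right angle, joined by a steel plate on top; 30 mm high. Origin: inner corner of the rails at bench height. x points away from the robot (within 0.2 rad). Inner faces: far rail x = 0, right rail y = 0; the working corner is x < 0, y > 0. Tile centre when flush: (-75, 75) mm; stamp centre in the corner: (-31, 31) mm.
- rail_far: Far rail of the corner stop (same origin and axes as corner_stop): a batten 30 mm thick (x from 0 to 30 mm), 28 mm high, running from y = -32 to y = 200 mm; its inner face looks towards the robot. Fixed.
- rail_right: Right rail of the corner stop (same origin and axes as corner_stop): a batten 30 mm thick (y from -30 to 0 mm), 28 mm high, running from x = -196 to x = -6 mm (6 mm dust gap at the corner); its inner face looks to the left. Fixed.
- tile: Loose glazed tile, 150 x 150 x 8 mm, 0.27 to 0.45 kg, flat on the bench in the opening of the corner stop, the only tile there. Origin: centre of its underside; x, y along its edges, z up. It starts about 15 to 80 mm from each rail, up to 0.22 rad out of square. It slides on the bench at about 2 N; too wide to be gripped across, so push it by its edges.
- stamp: Loose wooden stamp, 0.1 to 0.18 kg: square block 62 x 62 x 22 mm with a round knob on top, 64 mm high in all; stands on the slab, turned up to 1 rad. Origin: centre of its underside; x, y along the block's sides. Any side may face any rail. Friction on the tile (about 0.6) takes up sideways push once it is pressed down, so lean it on both rails first and push sideways at least as hard as down.
- stamp_knob (a point): Centre of the stamp's ball-shaped knob, 49 mm above the stamp's underside on its axis; the ball is 30 mm across (34 to 64 mm above the underside). Grip it here from above, from any side.
- ink_slab: White marble colour slab, 130 x 130 x 12 mm, fixed, to the left of the banding wheel. Origin: centre of its underside; its top is at z = 12 mm. The stamp stands on it at the start.
- banding_wheel: Decorating turntable on a column, fixed on the bench between the slab and the corner stop: 160 mm across, 150 mm high. Origin: centre of its foot. An obstacle: pass it at the side or above.
- pot: Small paint pot behind the far rail, 71 mm across, 43 mm high, loose; leave alone. Origin: centre of its underside.
- jar: Pigment jar with screw lid behind the far rail, 54 mm across, 58 mm high, loose; leave alone. Origin: centre of its underside.
- tape_roll: Roll of masking tape to the right of the corner stop, 98 mm across, 25 mm high, loose; leave alone. Origin: centre of its underside.
- brush: Thin paint brush, 180 mm long, 8 mm thick, lying between the slab and the near edge of the bench, loose; leave alone. Origin: centre of its underside, its length along its y axis.
There are look-alikes about, which are no part of the job. Leave any green look-alike of the stamp alone.

How it is judged:
By the outcome, as a careful person would: the job done as asked, in the order asked, and still so for the second after the job is handed in, while the arm keeps its last pose, push and grip.
It also fails if it takes over 72 s, if anything falls off the work surface, if the arm or the gripper's body presses on something with over 40 N, if the wrist force passes 120 N, or if a joint passes its speed limit or range.

ROBOT

A 7-joint arm with a two-finger parallel gripper is mounted at the origin on a cart in front of the work surface, level with it; the furniture and walls round the work are solid. World frame = base frame: x ahead of the robot, y to its left, z up, the work surface at z = 0. Lengths are in m, angles in rad, forces in N, time in s.
With the tool pointing down it reaches from about 0.4 to 0.9 m from the base axis. Payload 5.5 kg.
Tool frame: the origin (TCP) lies midway between the tips of the shut fingers; the grasp point (between the pads) lies manip.grasp_offset behind it (manip.grasp_offset is the distance from the TCP to the grasp point, in m); z points along the fingers, x is the direction in which the jaws open and shut, and the axes are right-handed (so a half turn about z gives the same grasp; the last joint's range is limited). The gripper opens to 92 mm and grips with 3 to 60 N. Pads are 19 mm wide; open, the fingers measure 130 mm over their backs; the gripper's body (75 mm by 190 mm) begins 47 mm behind the grasp point.
Start: joints at [1.492, 0.501, -0.427, 1.55, 0.221, 1.138, -0.21], TCP at [0.218, -0.612, 0.227] pointing down, gripper open.
Joint ranges: [-2.88, 2.88], [-0.31, 2.03], [-1.54, 1.56], [0.2, 2.42], [-1.41, 4.55], [0.19, 2.02], [-2.57, 2.57]. Speed limits (rad/s): [2.57, 2.57, 3.14, 3.14, 3.14, 3.14, 3.14].

INTERFACE

Orientations are given as a unit quaternion [x, y, z, w].
In Python, from rig import sensors, vision, manip gives the robot as it stands. The module is installed in compiled form; this text tells all that it offers.
- The arm moves only by the tool servo_tool, never from a script. Its argument "rows" is one flat list of numbers, 5 for each row, row after row: the shift along the tool's x, y, z in m, then the turn about the tool's z in rad, then the opening, from -1 (shut) to 1 (fully open). In form: [x, y, z, spin, fingers, x, y, z, spin, fingers, ...]. A call has 1 to 8 rows; each row shifts and turns the commanded pose from where the row before left it, along the tool's axes as they then stand; what a row does not reach is not made up. A row lasts 1/10 s, in which the tool goes at most 50 mm and 8.59 degrees, less where a joint would pass 70% of its speed; a pose out of reach is approached as far as the arm can. A call with a gripper value outside its range is refused whole. The fingers move at their own pace and stop on an object; the grip force is fixed at half the most. Time passes only in rows, so rows that do not move let the fingers close. It gives the time, the measured TCP pose, the force and the opening at its end, in the units of the state.
- sensors.sense(): the state, without advancing time (a new reading comes with each control period).
- vision.camera(name): name is "scene" or "top" or "wrist"; returns (picture, depth): 480x640x3 uint8, red, green, blue; 480x640 float32, m along the optical axis (not along the pixel's ray), 0 where there is no reading.
- vision.camera_model(name): a dict with "camera_matrix" (3x3 intrinsics, pixels), "view" (4x4, takes a point from world to camera coordinates). Camera axes: x right, y down, z forward; pixel columns grow to the right and rows downward; lengths in m; the calibration is good to about 2 mm. The wrist camera is an equidistant fisheye: a pixel r from the principal point sees the ray r / f radians off the axis. A picture is of the moment at which its call begins: read the wrist's pose just before it. camera_model takes no time and is no camera call; for the wrist camera it gives the pose at the moment of the call.
- manip.hand_in(): hands the job in, once; it reports no verdict.
The state is a dict: "time": time; "joint_pos": joint angles; "dq": joint speeds; "joint_efforts": joint torques, N m; "position": TCP position; "tcp_rot": TCP orientation; "ft_force": force on the tool from outside, world axes, zero at the start; "moment": the same for the moment, N m; "grip_width": finger opening in m.
Only numpy, scipy, OpenCV 4.12 (cv2) and the standard library are available. Lean on these libraries where they do the work, as an engineer would, in place of code of your own. Each camera call takes 0.05 s, during which the arm holds its last target.

## Working session

There is one attempt and no reset: what is moved stays moved. The work goes in short steps, Python scripts to look and compute and a tool call to move; the robot and the scene stay as the last step left them, time stands still between calls to the robot, and variables do not carry over. Pictures are saved under pics/ and viewed, and the job is handed in when it is done.

Besides the shell and the picture viewer there is one more tool, called after "Call:" by a JSON object that holds its "method" and its "body". servo_tool: Moves the arm, as the interface text tells. Its arguments: {"type":"object","properties":{"rows":{"type":"array","items":{"type":"number"}}},"required":["rows"]}

```bash
mkdir -p pics; ls; python3 - <<'E'
from rig import sensors, vision, manip
import cv2,numpy as np
s=sensors.sense()
for k,v in s.items(): print(k,np.round(v,4))
print(manip.grasp_offset)
for n in ["scene","top","wrist"]:
    p,d=vision.camera(n); cv2.imwrite(f"pics/{n}0.png",p[:,:,::-1]); np.save(f"pics/{n}0d.npy",d)
    m=vision.camera_model(n); print(n,np.round(m["camera_matrix"],2).tolist(),np.round(m["view"],4).tolist())
E
```

```text
pics
time 0.0
joint_pos [ 1.4922  0.5018 -0.4268  1.5514  0.2208  1.1383 -0.2103]
dq [-0.0001  0.0004  0.0007  0.0004  0.0015  0.0006  0.0004]
joint_efforts [-2.00000e-04 -5.66587e+01 -5.81630e+00 -2.79106e+01 -6.88000e-02
  3.08000e-02  2.00000e-04]
position [ 0.2176 -0.6118  0.2257]
tcp_rot [ 8.171e-01 -5.765e-01 -8.000e-04 -6.000e-04]
ft_force [-0.7527 -0.1071 -0.2416]
moment [0.0123 0.0066 0.0712]
grip_width 0.0919
0.0188
scene [[587.85, 0.0, 307.27], [0.0, 587.85, 231.93], [0.0, 0.0, 1.0]] [[-0.8113, -0.5843, -0.0165, 0.4993], [-0.3535, 0.513, -0.7822, 0.2395], [0.4656, -0.6288, -0.6228, 1.3266], [0.0, 0.0, 0.0, 1.0]]
top [[600.45, 0.0, 325.34], [0.0, 600.45, 237.13], [0.0, 0.0, 1.0]] [[0.1462, -0.9892, -0.0089, -0.0699], [-0.9456, -0.1371, -0.2951, 0.5559], [0.2907, 0.0515, -0.9554, 1.8488], [0.0, 0.0, 0.0, 1.0]]
wrist [[371.65, 0.0, 321.12], [0.0, 371.65, 236.93], [0.0, 0.0, 1.0]] [[0.3349, -0.9422, -0.0017, -0.6501], [-0.8956, -0.3189, 0.3101, -0.0393], [-0.2927, -0.1024, -0.9507, 0.3929], [0.0, 0.0, 0.0, 1.0]]
```

View pics/scene0.png

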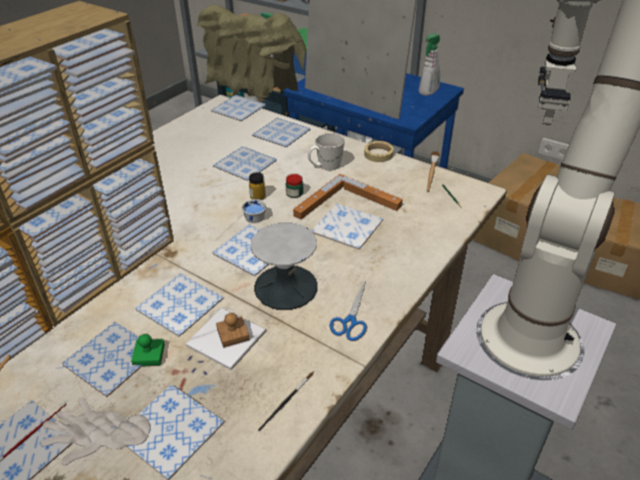

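View pics/top0.png

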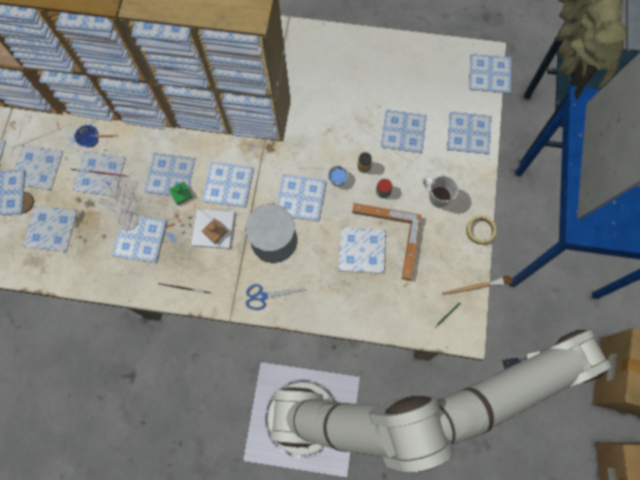

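View pics/wrist0.png

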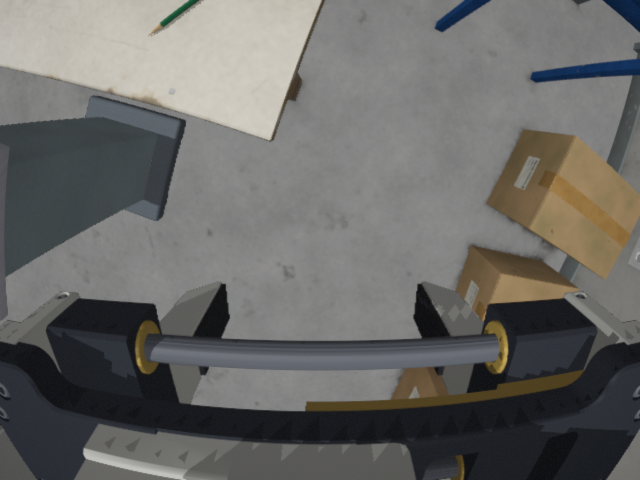

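The scene view shows the stamp on the marble at about (234,328), the tile at (347,225) and the stop. The top view shows the tile at (362,249), the stop corner near (412,218), the stamp at (214,230) and the green look-alike at (180,193). I'll measure these next.

```bash
cat > h.py <<'E'
import numpy as np, cv2
from rig import sensors, vision, manip
def deproj(n,u,v,z=None,d=None):
    m=vision.camera_model(n);K=m["camera_matrix"];V=m["view"];R=V[:3,:3];t=V[:3,3]
    r=np.array([(u-K[0][2])/K[0][0],(v-K[1][2])/K[1][1],1.])
    o=-R.T@t; w=R.T@r
    if z is not None: return o+w*(z-o[2])/w[2]
    return o+w*d
def proj(n,P):
    m=vision.camera_model(n);K=m["camera_matrix"];V=m["view"]
    P=np.atleast_2d(P); c=P@V[:3,:3].T+V[:3,3]
    return np.c_[K[0][0]*c[:,0]/c[:,2]+K[0][2],K[1][1]*c[:,1]/c[:,2]+K[1][2]]
def rect(n,img,x0,x1,y0,y1,z,s=1000):
    "orthorectify plane z; picture up=+x, left=+y; s px per m"
    W=int((y1-y0)*s);H=int((x1-x0)*s)
    a=np.float32([[0,0],[W,0],[W,H],[0,H]])
    b=np.float32(proj(n,[[x1,y1,z],[x1,y0,z],[x0,y0,z],[x0,y1,z]]))
    return cv2.warpPerspective(img,cv2.getPerspectiveTransform(a,b),(W,H),flags=cv2.INTER_CUBIC|cv2.WARP_INVERSE_MAP)
E
python3 - <<'E'
from h import *
im=cv2.imread("pics/top0.png");d=np.load("pics/top0d.npy")
for nm,u,v in [("tile",362,249),("corner",413,220),("stampknob",214,228),("slab",200,240),("wheel",270,228),("bench",330,300),("pot",339,176),("brush",185,288)]:
    print(nm,np.round(deproj("top",u,v,d=d[v,u]),4))
cv2.imwrite("pics/c1.png",cv2.resize(im[185:295,320:440],None,fx=6,fy=5.4,interpolation=cv2.INTER_CUBIC)[:600])
cv2.imwrite("pics/c2.png",cv2.resize(im[190:260,150:310],None,fx=5,fy=5,interpolation=cv2.INTER_CUBIC))
E
```

```text
tile [ 0.5618 -0.1114  0.0011]
corner [ 0.6769 -0.2662  0.0321]
stampknob [0.5433 0.3765 0.069 ]
slab [0.5109 0.4277 0.0158]
wheel [0.5474 0.1844 0.1411]
bench [ 0.3777 -0.0302 -0.01  ]
pot [0.7995 0.     0.0302]
brush [0.3461 0.4461 0.0019]
```

View pics/c1.png

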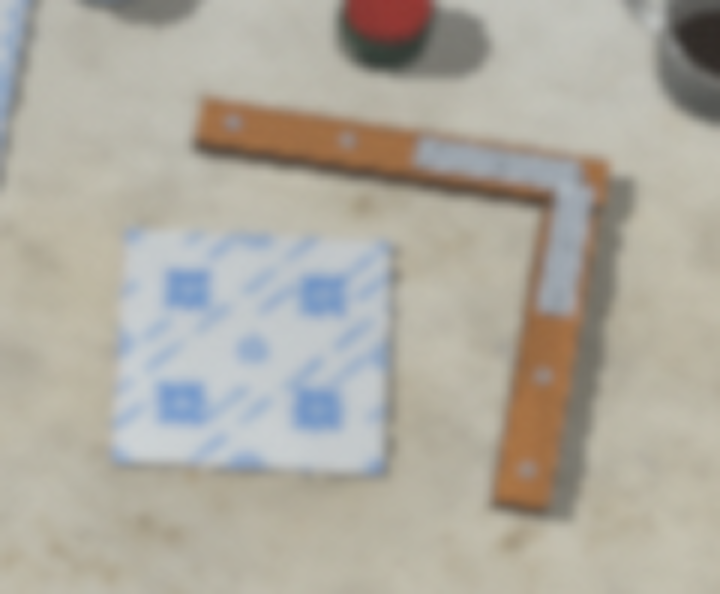

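View pics/c2.png

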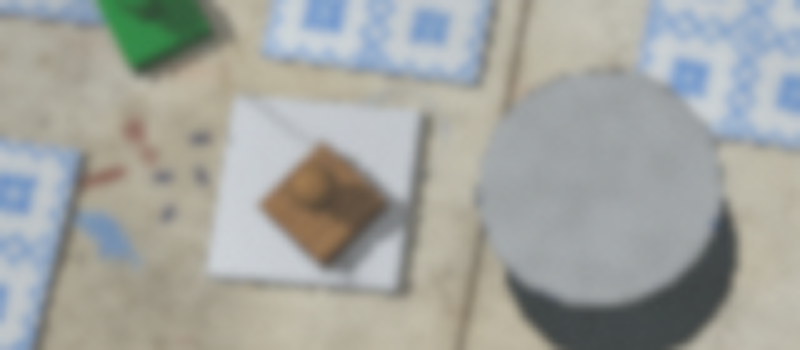

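```bash
python3 - <<'E'
from h import *
from scipy.optimize import least_squares
f=lambda x,y,sx=6,sy=5.4,ox=320,oy=185:(ox+(x+.5)/sx-.5,oy+(y+.5)/sy-.5)
g=lambda x,y:f(x,y,5,5,150,190)
def P(pts,z,f=f): return np.array([deproj("top",*f(*p),z=z)[:2] for p in pts])
def fit(P,M,name):
    def r(q):
        c,s=np.cos(q[2]),np.sin(q[2]); return (M@np.array([[c,s],[-s,c]])+q[:2]-P).ravel()
    best=min((least_squares(r,[*P.mean(0),a]) for a in (-1,0,1)),key=lambda s:s.cost)
    print(name,np.round(best.x,4),"res mm",np.round(best.fun*1000,1)); return best.x
T=P([(126,228),(393,241),(387,474),(112,462)],.008)
h=.075;t=fit(T,np.array([[h,h],[h,-h],[-h,-h],[-h,h]]),"tile")
R=P([(197,143),(551,200),(495,503),(203,98),(608,160),(549,510)],.028)
c=fit(R,np.array([[0,.2],[0,0],[-.196,0],[.03,.2],[.03,-.032],[-.196,-.03]]),"stop")
ca,sa=np.cos(c[2]),np.sin(c[2]); print("tile in stop",np.array([[ca,sa],[-sa,ca]])@(t[:2]-c[:2]),t[2]-c[2])
print("flush tile world",c[:2]+np.array([[ca,-sa],[sa,ca]])@[-.075,.075],"stamp",c[:2]+np.array([[ca,-sa],[sa,ca]])@[-.031,.031])
S=P([(234,95),(424,113),(404,292),(208,276)],.012,g);h=.065
fit(S,np.array([[h,h],[h,-h],[-h,-h],[-h,h]]),"slab")
B=P([(319,141),(389,205),(328,265),(260,205)],.034,g);h=.031
fit(B,np.array([[h,h],[h,-h],[-h,-h],[-h,h]]),"stamp")
print(P([(316,183)],.061,g), "knob top"); print(P([(602,187)],.15,g),"wheel")
print(deproj("top",325,237,d=0))
E
```

```text
tile [ 0.5584 -0.1114  0.0913] res mm [-0.2  0.1  0.4 -0.1 -0.4  0.4  0.2 -0.3]
stop [ 0.6728 -0.2602 -0.0409] res mm [ 0.2  1.8  0.9  1.8  0.5 -0.1  0.1 -0.  -1.  -2.7 -0.6 -0.8]
tile in stop [-0.12033358  0.14397811] 0.13210212781170308
flush tile world [ 0.60090824 -0.182216  ] stamp [ 0.64307457 -0.22797625]
slab [0.5588 0.3936 0.066 ] res mm [-0.1 -1.2  2.7 -0.4 -0.9  1.9 -1.6 -0.2]
stamp [ 0.5457  0.3823 -0.578 ] res mm [ 0.1 -3.1  3.6  0.1 -1.6  2.1 -2.1  0.9]
[[0.55122379 0.38362597]] knob top
[[0.54794962 0.18361141]] wheel
[-1.53985087e-03 -8.81727506e-02  1.92982313e+00]
```

Call:
{"method": "servo_tool", "body": {"rows": [0,0,0,-0.1485,1,0,0,0,-0.1485,1,0,0,0,-0.1485,1,0,0,0,-0.1485,1,0,0,0,-0.1485,1,0,0,0,-0.1485,1,0,0,0,-0.1485,1,0,0,0,-0.1485,1]}}

```text
time: 0.95
position: [0.2177, -0.6121, 0.2263]
tcp_rot: [1.0, -0.017, -0.0, -0.0]
ft_force: [-0.0, 0.0, 0.2]
grip_width: 0.0918
```

Call:
{"method": "servo_tool", "body": {"rows": [0.02,-0.039,0,0,1,0.02,-0.039,0,0,1,0.02,-0.039,0,0,1,0.02,-0.039,0,0,1,0.02,-0.039,0,0,1,0.02,-0.039,0,0,1,0.02,-0.039,0,0,1,0.02,-0.039,0,0,1]}}

```text
time: 1.75
position: [0.3909, -0.3056, 0.2267]
tcp_rot: [1.0, -0.021, -0.0, 0.0]
ft_force: [0.4, -0.8, -1.0]
grip_width: 0.0917
```

Call:
{"method": "servo_tool", "body": {"rows": [0.02,-0.039,0,0,1,0.02,-0.039,0,0,1,0.02,-0.039,0,0,1,0.02,-0.039,0,0,1,0.02,-0.039,0,0,1,0.02,-0.039,0,0,1,0.02,-0.039,0,0,1,0.02,-0.039,0,0,1]}}

```text
time: 2.55
position: [0.5637, -0.0007, 0.2265]
tcp_rot: [1.0, -0.021, -0.0, 0.0]
ft_force: [0.2, -0.6, 0.3]
grip_width: 0.0918
```

```bash
cat >> h.py <<'E'
def wray(m,u,v):
    K=m["camera_matrix"];V=m["view"]
    dx,dy=u-K[0][2],v-K[1][2]; r=np.hypot(dx,dy); th=r/K[0][0]
    c=np.array([np.sin(th)*dx/r,np.sin(th)*dy/r,np.cos(th)]); return -V[:3,:3].T@V[:3,3], V[:3,:3].T@c
def wplane(m,u,v,z):
    o,w=wray(m,u,v); return o+w*(z-o[2])/w[2]
def wproj(m,P):
    K=m["camera_matrix"];V=m["view"]; c=np.asarray(P)@V[:3,:3].T+V[:3,3]
    th=np.arctan2(np.hypot(c[...,0],c[...,1]),c[...,2]); a=np.arctan2(c[...,1],c[...,0])
    return np.stack([K[0][2]+K[0][0]*th*np.cos(a),K[1][2]+K[1][1]*th*np.sin(a)],-1)
def wrect(m,img,x0,x1,y0,y1,z,s=1000):
    xs=x1-(np.arange(int((x1-x0)*s))+.5)/s; ys=y1-(np.arange(int((y1-y0)*s))+.5)/s
    X,Y=np.meshgrid(xs,ys,indexing="ij"); q=wproj(m,np.stack([X,Y,np.full_like(X,z)],-1)).astype(np.float32)
    return cv2.remap(img,q[...,0],q[...,1],cv2.INTER_CUBIC)
def wshot(name):
    m=vision.camera_model("wrist");p,d=vision.camera("wrist");im=p[:,:,::-1].copy()
    cv2.imwrite(f"pics/{name}.png",im);np.savez(f"pics/{name}.npz",K=m["camera_matrix"],V=m["view"],d=d)
    return {"camera_matrix":np.array(m["camera_matrix"]),"view":np.array(m["view"])},im,d
E
python3 - <<'E'
from h import *
m,im,d=wshot("w1")
cv2.imwrite("pics/w1r.png",wrect(m,im,.4,.8,-.35,.1,.02,1400))
E
```

```text
(no output)
```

View pics/w1.png

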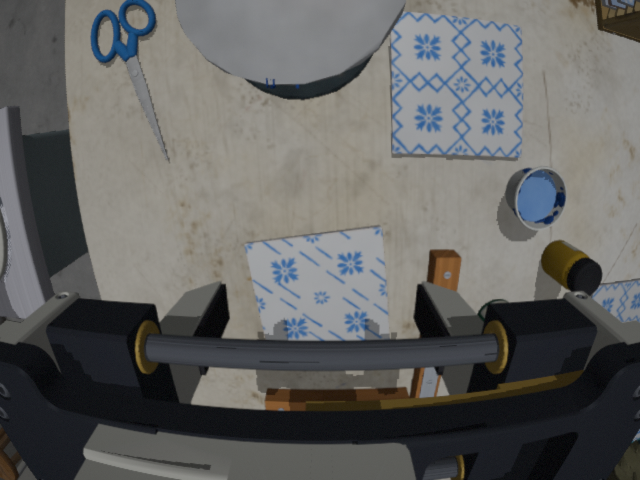

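View pics/w1r.png

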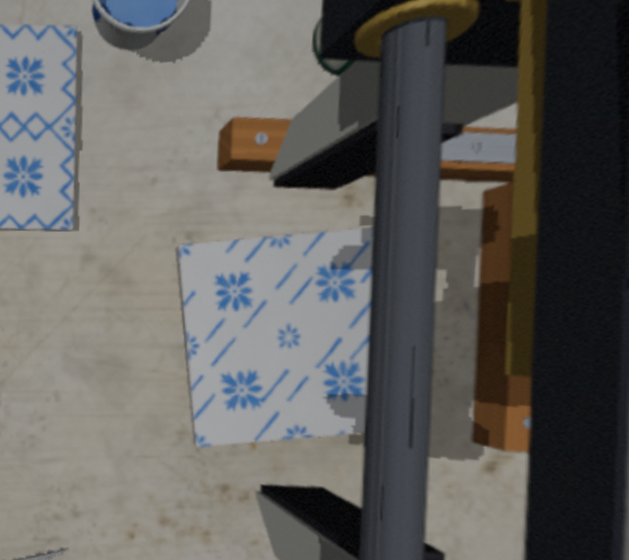

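The wrist view shows the tile's left edge from (247,240) to (383,228), with the rails beyond it. This agrees with the top-camera fit. The fingers come down left of that edge with about 20 mm to spare.

Call:
{"method": "servo_tool", "body": {"rows": [0,0,0.026,0,1,0,0,0.026,0,1,0,0,0.026,0,1,0,0,0.026,0,1,0,0,0.026,0,1,0,0,0.026,0,1,0,0,0.026,0,1,0,0,0.026,0,1]}}

```text
time: 3.4
position: [0.5629, -0.0024, 0.0175]
tcp_rot: [1.0, -0.021, -0.0, -0.0]
ft_force: [0.5, -0.7, -0.9]
grip_width: 0.0919
```

Call:
{"method": "servo_tool", "body": {"rows": [0,0,0.005,0,1,0,0,0.003,0,1,0,0,0.002,0,1,0,0,0,0,1]}}

```text
time: 3.8
position: [0.564, -0.002, 0.0097]
tcp_rot: [1.0, -0.021, 0.001, 0.0]
ft_force: [0.5, -0.2, 0.0]
grip_width: 0.0916
```

Call:
{"method": "servo_tool", "body": {"rows": [0,0,0.002,0,1,0,0,0.002,0,1,0,0,0.001,0,1,0,0,0,0,1,0,0.005,0,0,1,0,0.005,0,0,1,0,0.005,0,0,1,0,0.005,0,0,1]}}

```text
time: 4.6
position: [0.5627, -0.0221, 0.0038]
tcp_rot: [1.0, -0.02, 0.0, -0.0]
ft_force: [0.1, 2.3, -0.6]
grip_width: 0.092
```

Call:
{"method": "servo_tool", "body": {"rows": [0,0.007,0,0,1,0,0.007,0,0,1,0,0.007,0,0,1,0,0.007,0,0,1,0,0.007,0,0,1,0,0.007,0,0,1,0,0.007,0,0,1,0,0.007,0,0,1]}}

```text
time: 5.4
position: [0.56, -0.0783, 0.0038]
tcp_rot: [1.0, -0.02, 0.0, -0.0]
ft_force: [0.3, 2.8, 0.6]
grip_width: 0.0919
```

Call:
{"method": "servo_tool", "body": {"rows": [0,0.004,0,0,1,0,0.002,0,0,1,0,0,0,0,1]}}

```text
time: 5.7
position: [0.5598, -0.0846, 0.0037]
tcp_rot: [1.0, -0.021, -0.0, 0.0]
ft_force: [1.4, 1.8, 1.0]
grip_width: 0.0921
```

```bash
python3 - <<'E'
from h import *
p,d=vision.camera("top"); im=p[:,:,::-1].copy(); cv2.imwrite("pics/t2.png",im)
cv2.imwrite("pics/t2c.png",cv2.resize(im[185:295,320:440],None,fx=6,fy=5.4,interpolation=cv2.INTER_CUBIC)[:600])
E
```

```text
(no output)
```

View pics/t2c.png

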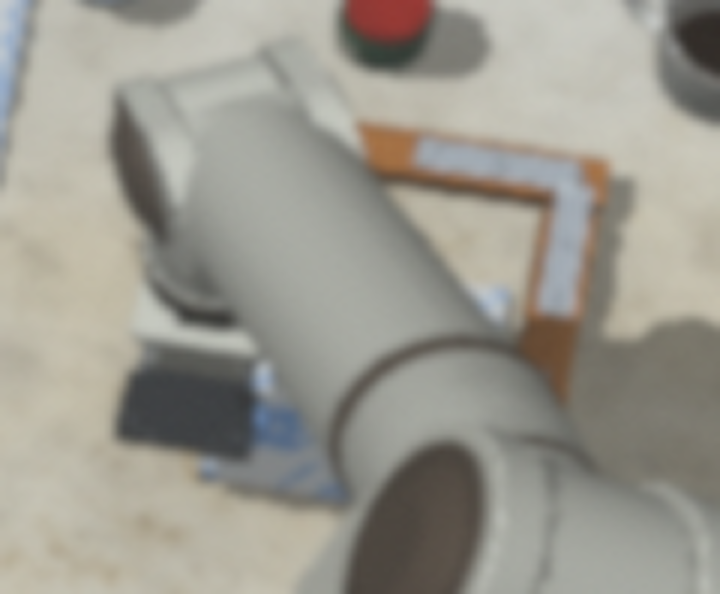

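The arm hides most of it, but the tile's far corner at (495,300) is near the right rail, so it's tracking the push. I'll carry on in small steps.

Call:
{"method": "servo_tool", "body": {"rows": [0,0.003,0,0,1,0,0.003,0,0,1,0,0.002,0,0,1,0,0,0,0,1]}}

```text
time: 6.15
position: [0.5595, -0.0923, 0.0037]
tcp_rot: [1.0, -0.021, -0.0, 0.0]
ft_force: [0.2, 2.1, 0.9]
grip_width: 0.0918
```

Call:
{"method": "servo_tool", "body": {"rows": [0,0.001,0,0,1,0,0.001,0,0,1,0,0.001,0,0,1,0,0,0,0,1]}}

```text
time: 6.55
position: [0.5594, -0.0945, 0.0037]
tcp_rot: [1.0, -0.02, 0.0, -0.0]
ft_force: [-0.0, 4.8, 1.0]
grip_width: 0.0917
```

Force is rising, so the tile is starting to meet the rail.

Call:
{"method": "servo_tool", "body": {"rows": [0,0.001,0,0,1,0,0.001,0,0,1,0,0,0,0,1]}}

```text
time: 6.85
position: [0.5595, -0.0947, 0.0038]
tcp_rot: [1.0, -0.02, 0.0, -0.001]
ft_force: [0.5, 8.2, 1.7]
grip_width: 0.0918
```

Call:
{"method": "servo_tool", "body": {"rows": [0,0.001,0,0,1,0,0.001,0,0,1,0,0,0,0,1]}}

```text
time: 7.15
position: [0.5595, -0.0948, 0.0038]
tcp_rot: [1.0, -0.019, 0.0, -0.002]
ft_force: [0.1, 10.8, 0.8]
grip_width: 0.0916
```

Call:
{"method": "servo_tool", "body": {"rows": [0,-0.01,0,0,1,0,-0.01,-0.01,0,1,0,0,-0.03,0,1,0,0,-0.03,0,1,0,0,0,0,1]}}

```text
time: 7.65
position: [0.5632, -0.0796, 0.0781]
tcp_rot: [1.0, -0.021, 0.003, 0.001]
ft_force: [0.8, -0.3, -0.2]
grip_width: 0.092
```

```bash
python3 - <<'E'
from h import *
s=sensors.sense(); print(np.round(s["joint_pos"],3),s["position"],s["tcp_rot"])
m,im,d=wshot("w2")
E
```

```text
[ 0.673  0.642 -0.764  1.868  0.582  0.861 -0.425] [ 0.56316496 -0.07955381  0.07813973] [ 0.99978207 -0.02056218  0.0033701   0.00128672]
```

View pics/w2.png

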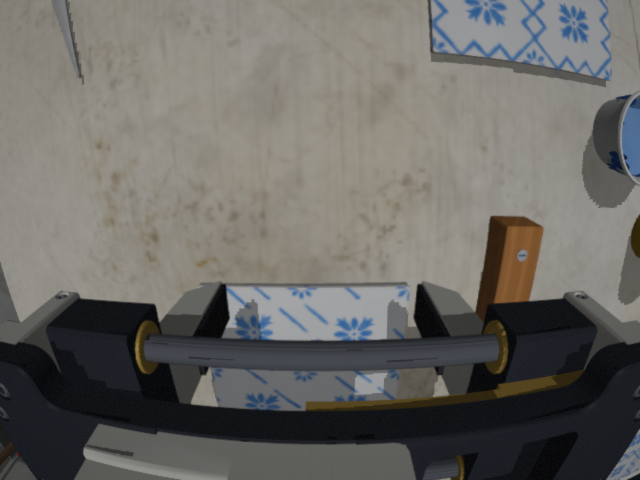

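The left edge lies level from (227,284) to (410,284), so the tile is now square to the tool. Next is the near side, for the push in +x.

Call:
{"method": "servo_tool", "body": {"rows": [-0.027,0.025,0,0,1,-0.027,0.025,0,0,1,-0.027,0.025,0,0,1,-0.027,0.025,0,0,1,0,0,0,-0.1428,1,0,0,0,-0.1428,1,0,0,0,-0.1428,1,0,0,0,-0.1428,1]}}

```text
time: 8.5
position: [0.447, -0.1752, 0.0732]
tcp_rot: [0.964, 0.264, -0.001, 0.0]
ft_force: [-0.4, 0.4, 0.1]
grip_width: 0.0924
```

Call:
{"method": "servo_tool", "body": {"rows": [0,0,0,-0.1428,1,0,0,0,-0.1428,1,0,0,0,-0.1428,1,0,0,0,-0.1428,1,0,0,0,-0.1428,1,0,0,0,-0.1428,1,0,0,0,-0.1428,1,0,0,0,0,1]}}

```text
time: 9.3
position: [0.4471, -0.1748, 0.0729]
tcp_rot: [0.721, 0.693, -0.0, -0.001]
ft_force: [-1.1, -0.3, 0.1]
grip_width: 0.0916
```

```bash
python3 - <<'E'
from h import *
s=sensors.sense(); print(np.round(s["joint_pos"],3),s["position"],s["tcp_rot"]); q=s["tcp_rot"]; print("yaw",2*np.arctan2(q[1],q[0]))
p,d=vision.camera("top"); im=p[:,:,::-1].copy()
cv2.imwrite("pics/t3c.png",cv2.resize(im[185:295,320:440],None,fx=6,fy=5.4,interpolation=cv2.INTER_CUBIC)[:600])
E
```

```text
[ 1.204  0.717 -1.137  2.07   0.843  0.924  1.119] [ 0.44712179 -0.17475166  0.07285594] [ 7.21267780e-01  6.92655773e-01 -3.81273526e-04 -7.90067502e-04]
yaw 1.530330061930857
```

View pics/t3c.png

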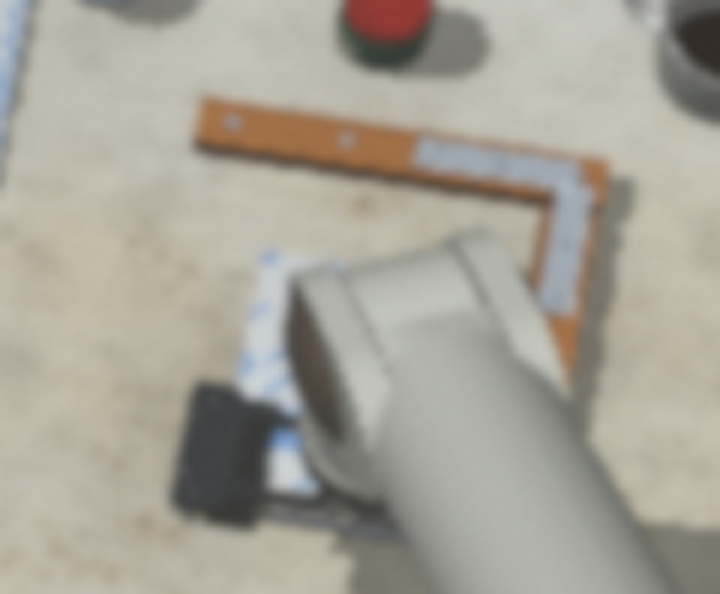

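Call:
{"method": "servo_tool", "body": {"rows": [0,0,0.02,0,1,0,0,0.02,0,1,0,0,0.015,0,1,0,0,0.008,0,1,0,0,0.004,0,1,0,0,0.002,0,1,0,0,0,0,1]}}

```text
time: 10.05
position: [0.4483, -0.1745, 0.005]
tcp_rot: [0.722, 0.692, 0.0, 0.0]
ft_force: [0.0, 0.3, -0.4]
grip_width: 0.092
```

Call:
{"method": "servo_tool", "body": {"rows": [0,0.005,0,0,1,0,0.005,0,0,1,0,0.005,0,0,1,0,0.005,0,0,1,0,0.005,0,0,1,0,0.005,0,0,1]}}

```text
time: 10.65
position: [0.476, -0.1757, 0.0045]
tcp_rot: [0.722, 0.692, -0.002, -0.001]
ft_force: [-7.3, -0.0, 6.3]
grip_width: 0.0919
```

Call:
{"method": "servo_tool", "body": {"rows": [0,0,0,0,1,0,0,0,0,1]}}

```text
time: 10.85
position: [0.4776, -0.1757, 0.0046]
tcp_rot: [0.722, 0.692, -0.0, -0.0]
ft_force: [-3.9, 1.0, 2.3]
grip_width: 0.0917
```

```bash
python3 - <<'E'
from h import *
m,im,d=wshot("w3")
p,d=vision.camera("scene"); cv2.imwrite("pics/s3.png",cv2.resize(p[150:290,250:450,::-1],None,fx=4,fy=4,interpolation=cv2.INTER_CUBIC))
E
```

```text
(no output)
```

View pics/w3.png

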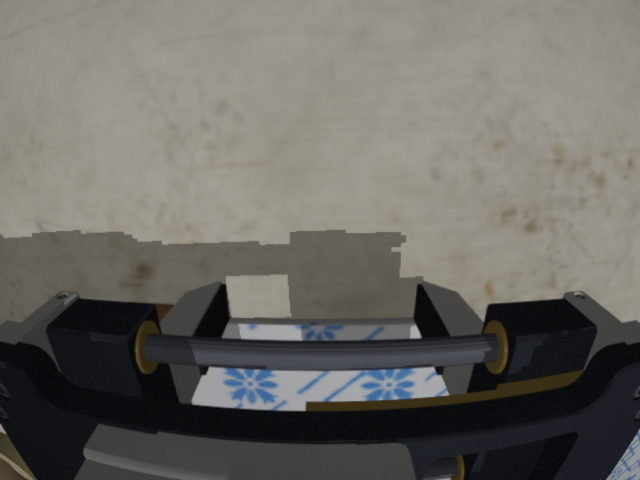

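View pics/s3.png

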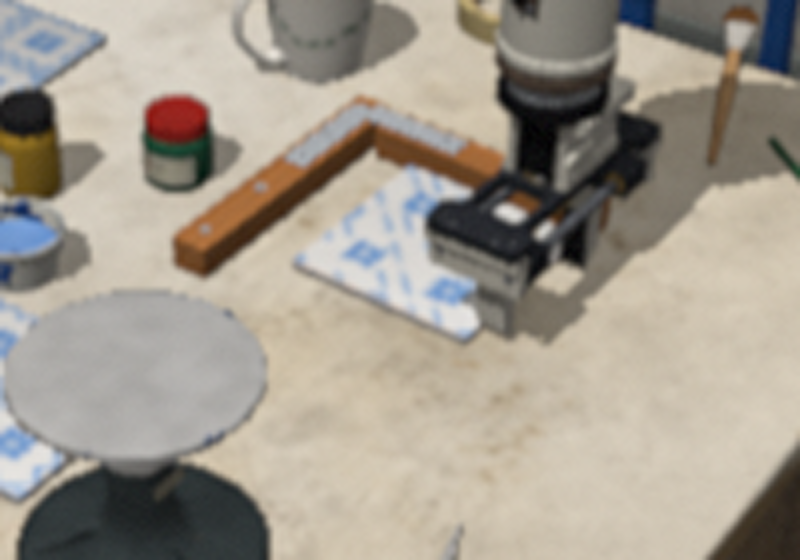

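Both fingers are on the near edge: in the wrist view it runs through (230–415,320), and the scene view agrees. I'll carry on slowly.

Call:
{"method": "servo_tool", "body": {"rows": [0,0.003,0.001,0,1,0,0.004,0,0,1,0,0.004,0,0,1,0,0.004,0,0,1,0,0.004,0,0,1,0,0.004,0,0,1]}}

```text
time: 11.55
position: [0.5016, -0.1766, 0.0036]
tcp_rot: [0.721, 0.692, 0.0, 0.0]
ft_force: [-1.4, 0.4, -0.7]
grip_width: 0.0916
```

Call:
{"method": "servo_tool", "body": {"rows": [0,0.004,0,0,1,0,0.003,0,0,1,0,0.002,0,0,1,0,0,0,0,1]}}

```text
time: 11.95
position: [0.5106, -0.1769, 0.0038]
tcp_rot: [0.721, 0.693, 0.0, 0.0]
ft_force: [-1.1, 0.7, -0.4]
grip_width: 0.092
```

Call:
{"method": "servo_tool", "body": {"rows": [0,0.001,0,0,1,0,0.001,0,0,1,0,0.001,0,0,1,0,0.001,0,0,1,0,0,0,0,1]}}

```text
time: 12.45
position: [0.5139, -0.1772, 0.0038]
tcp_rot: [0.721, 0.692, -0.0, -0.0]
ft_force: [-4.5, 0.9, 1.9]
grip_width: 0.092
```

Call:
{"method": "servo_tool", "body": {"rows": [0,0.001,0,0,1,0,0.001,0,0,1,0,0.001,0,0,1,0,0,0,0,1]}}

```text
time: 12.85
position: [0.5171, -0.1773, 0.0038]
tcp_rot: [0.721, 0.692, 0.0, 0.0]
ft_force: [-3.7, 0.8, 2.0]
grip_width: 0.0918
```

Call:
{"method": "servo_tool", "body": {"rows": [0,0.001,0,0,1,0,0.001,0,0,1,0,0,0,0,1]}}

```text
time: 13.15
position: [0.5173, -0.1773, 0.0036]
tcp_rot: [0.721, 0.692, -0.001, -0.001]
ft_force: [-9.6, 0.2, 7.2]
grip_width: 0.0921
```

Call:
{"method": "servo_tool", "body": {"rows": [0,0.001,0,0,1,0,0,0,0,1]}}

```text
time: 13.35
position: [0.5174, -0.1773, 0.0035]
tcp_rot: [0.721, 0.692, -0.002, -0.002]
ft_force: [-10.9, 1.0, 9.5]
grip_width: 0.0918
```

Call:
{"method": "servo_tool", "body": {"rows": [0,-0.01,0,0,1,0,-0.02,0,0,1,0,-0.01,-0.02,0,1,0,0,-0.04,0,1,0,0,-0.04,0,1,0,-0.02,-0.04,0,1,0,-0.03,-0.03,0,1]}}

```text
time: 14.05
position: [0.4333, -0.1735, 0.1767]
tcp_rot: [0.721, 0.693, 0.002, 0.003]
ft_force: [-1.2, -0.7, 1.6]
grip_width: 0.0918
```

```bash
python3 - <<'E'
from h import *
p,d=vision.camera("top"); im=p[:,:,::-1].copy()
cv2.imwrite("pics/t4c.png",cv2.resize(im[185:295,320:440],None,fx=6,fy=5.4,interpolation=cv2.INTER_CUBIC)[:600])
p,d=vision.camera("scene"); cv2.imwrite("pics/s4.png",cv2.resize(p[150:290,250:450,::-1],None,fx=4,fy=4,interpolation=cv2.INTER_CUBIC))
E
```

```text
(no output)
```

View pics/t4c.png

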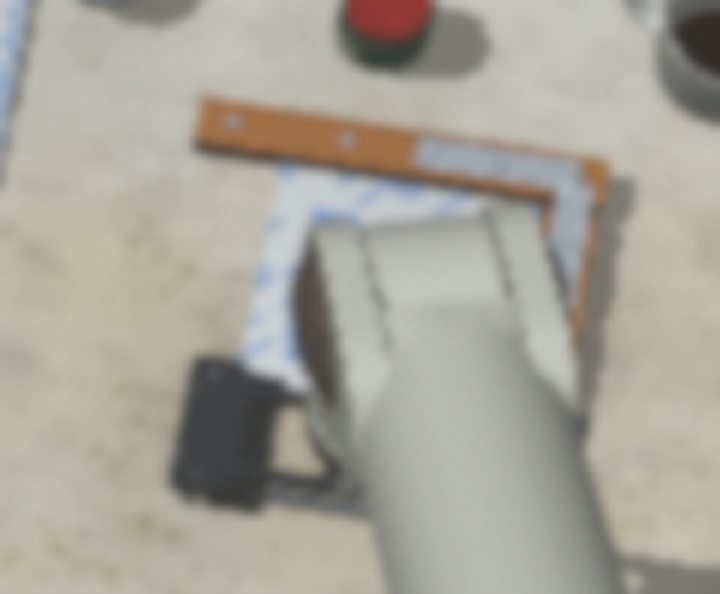

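View pics/s4.png

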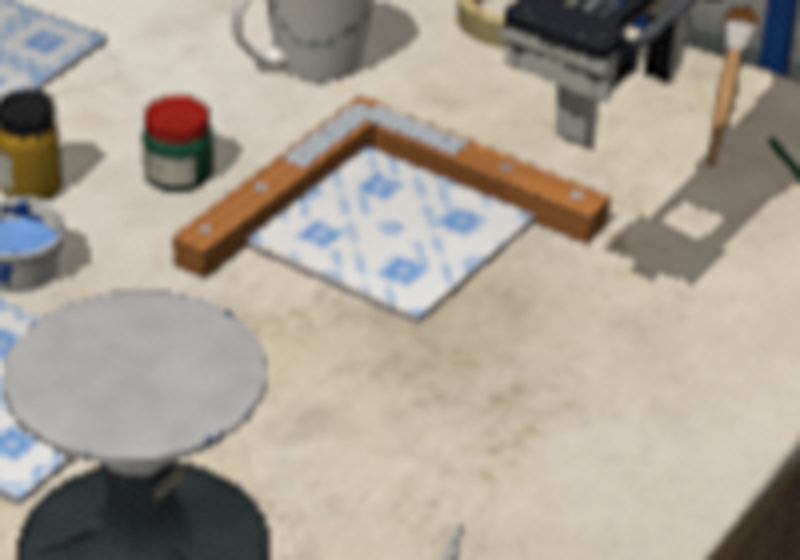

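The tile looks flush on both rails: the scene crop shows its corner at (372,148) and its edges meeting the rail feet. I'll press it once more from the left, to be sure the +x push left no gap on the right rail.

Call:
{"method": "servo_tool", "body": {"rows": [0.027,0.0382,0,0.1428,1,0.0324,0.034,0,0.1428,1,0.037,0.0288,0,0.1428,1,0.041,0.0232,0,0.1428,1,0,0,0,0.1428,1,0,0,0,0.1428,1,0,0,0,0.1428,1,0,0,0,0.1428,1]}}

```text
time: 14.95
position: [0.5884, -0.0701, 0.1731]
tcp_rot: [0.982, 0.19, 0.001, 0.0]
ft_force: [-0.5, -0.4, 0.8]
grip_width: 0.0917
```

Call:
{"method": "servo_tool", "body": {"rows": [0,0,0,0.1428,1,0,0,0,0.1428,1,0,0,0,0.1428,1,0,0,0,0,1]}}

```text
time: 15.35
position: [0.5882, -0.0704, 0.1735]
tcp_rot: [1.0, -0.021, 0.001, 0.0]
ft_force: [0.7, 0.7, -0.6]
grip_width: 0.0918
```

```bash
cat >> h.py <<'E'
C=np.array([.6728,-.2602]);A=-.0409
def st():
    s=sensors.sense();q=s["tcp_rot"];p=np.array(s["position"]);r=p[:2]-C
    print("stop xy",np.round([np.cos(A)*r[0]+np.sin(A)*r[1],-np.sin(A)*r[0]+np.cos(A)*r[1]],4),"w",np.round(p,4),"yaw",round(2*np.arctan2(q[1],q[0]),4),"F",np.round(s["ft_force"],1),"t",s["time"],"g",s["grip_width"])
    return s
E
python3 - <<'E'
from h import *
st()
E
```

```text
stop xy [-0.0923  0.1862] w [ 0.5882 -0.0704  0.1735] yaw -0.0413 F [ 0.7  0.7 -0.6] t 15.35 g 0.09183750263942722
```

Call:
{"method": "servo_tool", "body": {"rows": [0,0,0.035,0,1,0,0,0.035,0,1,0,0,0.035,0,1,0,0,0.03,0,1,0,0,0.02,0,1,0,0,0.01,0,1,0,0,0.004,0,1,0,0,0,0,1]}}

```text
time: 16.15
position: [0.5876, -0.0705, 0.0048]
tcp_rot: [1.0, -0.02, 0.0, -0.0]
ft_force: [1.4, 0.0, 1.0]
grip_width: 0.0917
```

Call:
{"method": "servo_tool", "body": {"rows": [0,0.008,0,0,1,0,0.008,0,0,1,0,0.004,0,0,1,0,0.002,0,0,1,0,0.001,0,0,1,0,0,0,0,1]}}

```text
time: 16.75
position: [0.5861, -0.0939, 0.0049]
tcp_rot: [1.0, -0.021, 0.0, -0.0]
ft_force: [-0.4, -0.2, -0.6]
grip_width: 0.0919
```

Call:
{"method": "servo_tool", "body": {"rows": [0,0.001,0,0,1,0,0.001,0,0,1,0,0,0,0,1]}}

```text
time: 17.05
position: [0.5861, -0.0952, 0.0047]
tcp_rot: [1.0, -0.02, 0.0, -0.0]
ft_force: [-0.3, 0.2, 0.2]
grip_width: 0.0918
```

Call:
{"method": "servo_tool", "body": {"rows": [0,0.001,0,0,1,0,0.001,0,0,1,0,0,0,0,1]}}

```text
time: 17.35
position: [0.5859, -0.0957, 0.0047]
tcp_rot: [1.0, -0.02, 0.0, -0.001]
ft_force: [-1.1, 4.8, 0.3]
grip_width: 0.0914
```

```bash
python3 - <<'E'
from h import *
st()
E
```

```text
stop xy [-0.0935  0.1608] w [ 0.5859 -0.0957  0.0047] yaw -0.0397 F [-1.1  4.8  0.3] t 17.35 g 0.09135729139711792
```

The resistance came at the same stop coordinate as before (y = 160.8 mm), so the tile is seated. Now to the stamp, above the wheel.

Call:
{"method": "servo_tool", "body": {"rows": [0,-0.01,0,0,1,0,-0.015,-0.02,0,1,0,0,-0.045,0,1,0,0,-0.045,0,1,0,0,-0.045,0,1,0,0,-0.045,0,1,0,0,-0.04,0,1,-0.007,-0.045,0,0,1]}}

```text
time: 18.15
position: [0.5864, -0.0335, 0.2519]
tcp_rot: [1.0, -0.026, 0.006, 0.003]
ft_force: [1.3, 0.9, -1.3]
grip_width: 0.0919
```

Call:
{"method": "servo_tool", "body": {"rows": [-0.007,-0.045,0,0,1,-0.007,-0.045,0,0,1,-0.007,-0.045,0,0,1,-0.007,-0.045,0,0,1,-0.007,-0.045,0,0,1,-0.007,-0.045,0,0,1,-0.007,-0.045,0,0,1,0,0,0,0,1]}}

```text
time: 18.95
position: [0.541, 0.2995, 0.2473]
tcp_rot: [1.0, -0.014, 0.0, -0.003]
ft_force: [-1.8, 0.6, 0.4]
grip_width: 0.0919
```

```bash
python3 - <<'E'
from h import *
s=st(); print(np.round(s["joint_pos"],2))
m,im,d=wshot("w5")
E
```

```text
stop xy [-0.1546  0.5538] w [0.541  0.2995 0.2473] yaw -0.0279 F [-1.8  0.6  0.4] t 18.95 g 0.09185334645579851
[ 0.09  0.54 -0.9   1.61  0.44  1.21 -0.92]
```

View pics/w5.png

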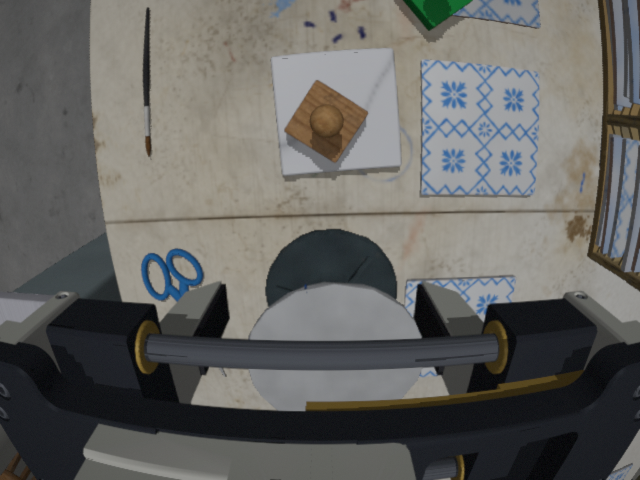

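The wrist view shows the stamp's block centred near (327,121), its knob at (326,120), the slab around it and the green decoy top right. I'll zoom in for the corners.

```bash
python3 - <<'E'
import cv2
im=cv2.imread("pics/w5.png"); cv2.imwrite("pics/w5c.png",cv2.resize(im[65:180,270:410],None,fx=5,fy=5,interpolation=cv2.INTER_CUBIC))
E
```

```text
(no output)
```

View pics/w5c.png

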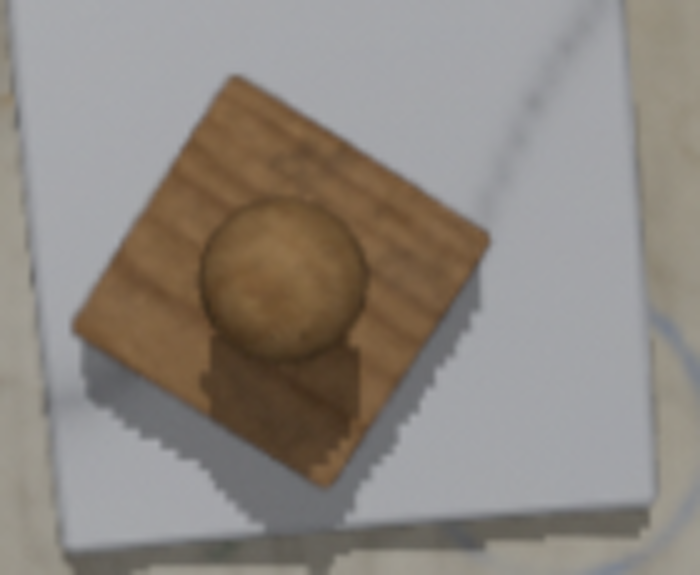

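```bash
python3 - <<'E'
from h import *
from scipy.optimize import least_squares
z=np.load("pics/w5.npz");m={"camera_matrix":z["K"],"view":z["V"]}
pts=np.array([(234,74),(490,240),(326,488),(73,326),(284,277)])/5-.4+np.array([270,65])
h=.031
def r(q):
    c,s=np.cos(q[2]),np.sin(q[2]); R=np.array([[c,-s],[s,c]])
    L=np.array([[h,h],[h,-h],[-h,-h],[-h,h]])@R.T+q[:2]
    # image order: up=+y -> corners start at top going clockwise
    P=np.vstack([np.c_[L,np.full(4,.034)],[[q[0],q[1],.061]]])
    return (wproj(m,P)-pts).ravel()
for a in (1.0,.578,-.578,.2,1.4,-1,2,2.6):
    s=least_squares(r,[.546,.383,a]); print(np.round(s.x,4),round(s.cost,3),np.round(s.fun,1))
print([np.round(wplane(m,*p,.034),4) for p in pts[:4]],wplane(m,*pts[4],.061))
print(vision.camera_model("wrist")["view"][:3,:3].T@-vision.camera_model("wrist")["view"][:3,3])
E
```

```text
[0.5483 0.3833 0.9701] 4.233 [ 0.  -1.3  1.5 -0.6  0.2  1.  -1.6  0.4 -0.2  0.5]
[0.5483 0.3833 0.9701] 4.233 [ 0.  -1.3  1.5 -0.6  0.2  1.  -1.6  0.4 -0.2  0.5]
[0.5483 0.3833 0.9701] 4.233 [ 0.  -1.3  1.5 -0.6  0.2  1.  -1.6  0.4 -0.2  0.5]
[0.5483 0.3833 0.9701] 4.233 [ 0.  -1.3  1.5 -0.6  0.2  1.  -1.6  0.4 -0.2  0.5]
[0.5483 0.3833 0.9701] 4.233 [ 0.  -1.3  1.5 -0.6  0.2  1.  -1.6  0.4 -0.2  0.5]
[0.5483 0.3833 0.9701] 4.233 [ 0.  -1.3  1.5 -0.6  0.2  1.  -1.6  0.4 -0.2  0.5]
[0.5483 0.3833 0.9701] 4.233 [ 0.  -1.3  1.5 -0.6  0.2  1.  -1.6  0.4 -0.2  0.5]
[0.5483 0.3833 0.9701] 4.233 [ 0.  -1.3  1.5 -0.6  0.2  1.  -1.6  0.4 -0.2  0.5]
[array([0.5402, 0.425 , 0.034 ]), array([0.5899, 0.3907, 0.034 ]), array([0.5562, 0.3412, 0.034 ]), array([0.5068, 0.3755, 0.034 ])] [0.54850445 0.38370686 0.061     ]
[0.54520266 0.37845086 0.405655  ]
```

Call:
{"method": "servo_tool", "body": {"rows": [0,0,0,-0.1065,1,0,0,0,-0.1065,1,0.0114,-0.0406,0,0,1,0.0114,-0.0406,0,0,1,0,0,0.045,0,1,0,0,0.045,0,1,0,0,0.03,0,1,0,0,0,0,1]}}

```text
time: 19.8
position: [0.5524, 0.3692, 0.1205]
tcp_rot: [0.996, 0.085, -0.003, 0.003]
ft_force: [-0.0, -0.7, -0.2]
grip_width: 0.0919
```

```bash
python3 - <<'E'
from h import *
s=st(); y=.185
q=s["tcp_rot"]; y=2*np.arctan2(q[1],q[0]); d=np.array([.5484,.3836])-s["position"][:2]
print("tool dx,dy",np.cos(y)*d[0]+np.sin(y)*d[1],np.sin(y)*d[0]-np.cos(y)*d[1],"dz",s["position"][2]-.042)
E
```

```text
stop xy [-0.146  0.624] w [0.5524 0.3692 0.1205] yaw 0.1711 F [-0.  -0.7 -0.2] t 19.8 g 0.09186635083332628
tool dx,dy -0.0015088707013517378 -0.01482986173382144 dz 0.07847145617354029
```

Call:
{"method": "servo_tool", "body": {"rows": [-0.0015,-0.0148,0,-0.014,1,0,0,0.03,0,1,0,0,0.02,0,1,0,0,0,0,1]}}

```text
time: 20.2
position: [0.5495, 0.3866, 0.0734]
tcp_rot: [0.996, 0.093, -0.001, 0.001]
ft_force: [-0.5, -0.1, 0.1]
grip_width: 0.092
```

```bash
python3 - <<'E'
from h import *
s=st()
q=s["tcp_rot"]; print(q);y=2*np.arctan2(q[1],q[0]); d=np.array([.5484,.3836])-s["position"][:2]
print("tool dx,dy",np.cos(y)*d[0]+np.sin(y)*d[1],np.sin(y)*d[0]-np.cos(y)*d[1],"dz",s["position"][2]-.042)
m,im,d=wshot("w6")
p,d=vision.camera("scene"); cv2.imwrite("pics/s6.png",cv2.resize(p[260:400,150:350,::-1],None,fx=4,fy=4,interpolation=cv2.INTER_CUBIC))
E
```

```text
stop xy [-0.1497  0.6412] w [0.5495 0.3866 0.0734] yaw 0.1863 F [-0.5 -0.1  0.1] t 20.2 g 0.09203768545696939
[ 0.99566187  0.09303284 -0.00113158  0.00102443]
tool dx,dy -0.0015948651410840357 0.00275421533908579 dz 0.03140538545968622
```

View pics/s6.png

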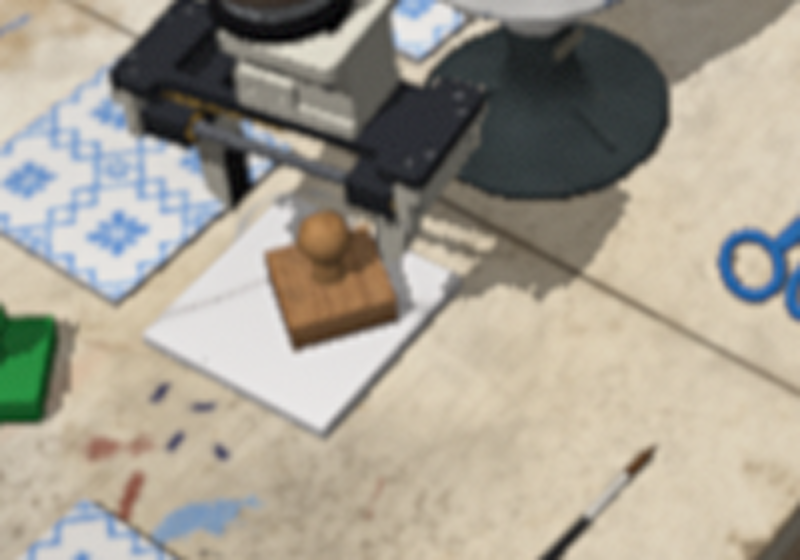

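View pics/w6.png

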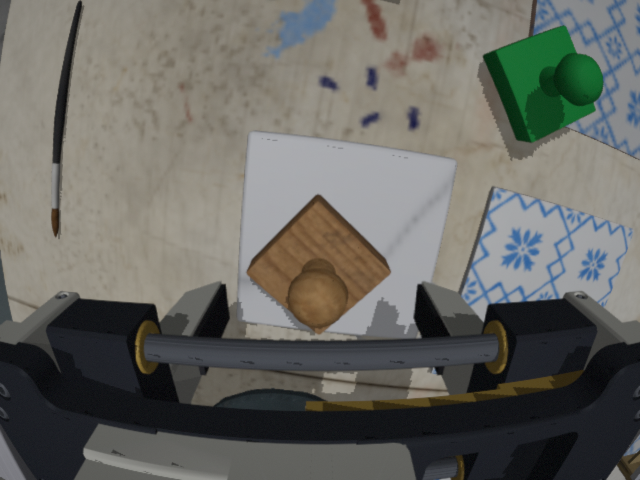

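The block sits as a diamond in the wrist view, corners (319,195), (391,270), (247,270), with the knob at (317,290) between the fingers. So the jaws are at 45° to its sides, as intended.

```bash
python3 - <<'E'
from h import *
z=np.load("pics/w6.npz");m={"camera_matrix":z["K"],"view":z["V"]}
a,b,c=[wplane(m,u,v,.034)[:2] for u,v in ((319,195),(391,270),(247,270))]
print(wplane(m,317.5,290,.061),(b+c)/2, np.arctan2(*(b-c)[::-1]),np.linalg.norm(b-c),a)
E
```

```text
[0.54763314 0.38531177 0.061     ] [0.54826955 0.38470534] 0.18715393708896688 0.08450731867254134 [0.54019808 0.42835745]
```

Call:
{"method": "servo_tool", "body": {"rows": [-0.0015,0.0015,0.01,0,1,0,0,0.012,0,1,0,0,0.006,0,1,0,0,0.0025,0,1,0,0,0,0,1]}}

```text
time: 20.8
position: [0.5488, 0.3855, 0.0436]
tcp_rot: [0.996, 0.093, -0.0, 0.0]
ft_force: [-0.3, -1.9, 0.1]
grip_width: 0.092
```

```bash
python3 - <<'E'
from h import *
st()
E
```

```text
stop xy [-0.1503  0.6401] w [0.5488 0.3855 0.0436] yaw 0.186 F [-0.3 -1.9  0.1] t 20.8 g 0.09201857035508365
```

Close the gripper in place.

Call:
{"method": "servo_tool", "body": {"rows": [0,0,0.0015,0,0,0,0,0,0,-0.2,0,0,0,0,-1,0,0,0,0,-1,0,0,0,0,-1,0,0,0,0,-1,0,0,0,0,-1,0,0,0,0,-1]}}

```text
time: 21.6
position: [0.5491, 0.3857, 0.0427]
tcp_rot: [0.996, 0.093, 0.0, 0.0]
ft_force: [0.1, -0.2, -0.4]
grip_width: 0.0324
```

Call:
{"method": "servo_tool", "body": {"rows": [0,0,0,0,-1,0,0,0,0,-1,0,0,0,0,-1]}}

```text
time: 21.9
position: [0.5491, 0.3856, 0.0427]
tcp_rot: [0.996, 0.093, -0.0, 0.0]
ft_force: [-1.8, -0.3, -0.1]
grip_width: 0.0277
```

Call:
{"method": "servo_tool", "body": {"rows": [0,0,0,0,-1,0,0,-0.004,0,-1,0,0,-0.01,0,-1,0,0,-0.02,0,-1,0,0,-0.02,0,-1,0,0,0,0,-1]}}

```text
time: 22.5
position: [0.5512, 0.3881, 0.1019]
tcp_rot: [0.996, 0.093, 0.003, -0.002]
ft_force: [0.9, 1.0, 0.5]
grip_width: 0.0278
```

```bash
python3 - <<'E'
from h import *
st()
m,im,d=wshot("w7")
p,d=vision.camera("scene"); cv2.imwrite("pics/s7.png",cv2.resize(p[240:380,150:350,::-1],None,fx=4,fy=4,interpolation=cv2.INTER_CUBIC))
E
```

```text
stop xy [-0.148   0.6428] w [0.5512 0.3881 0.1019] yaw 0.1859 F [0.9 1.  0.5] t 22.5 g 0.027821691413455397
```

View pics/s7.png

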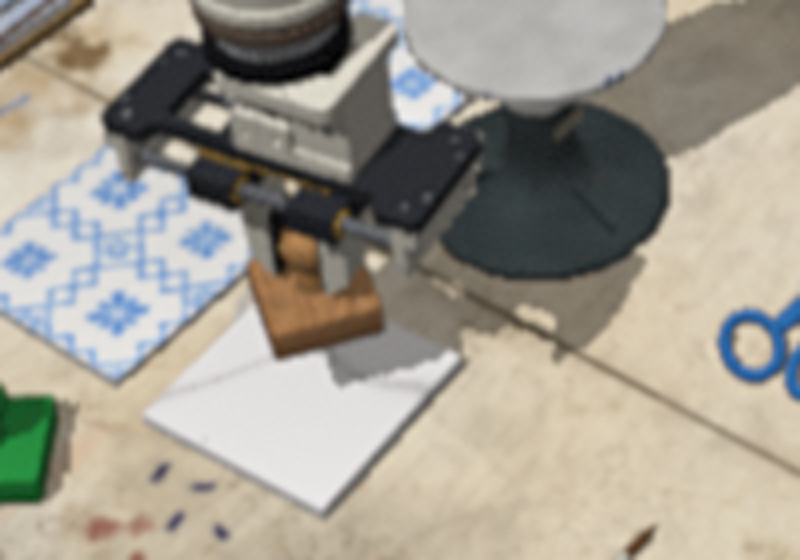

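View pics/w7.png

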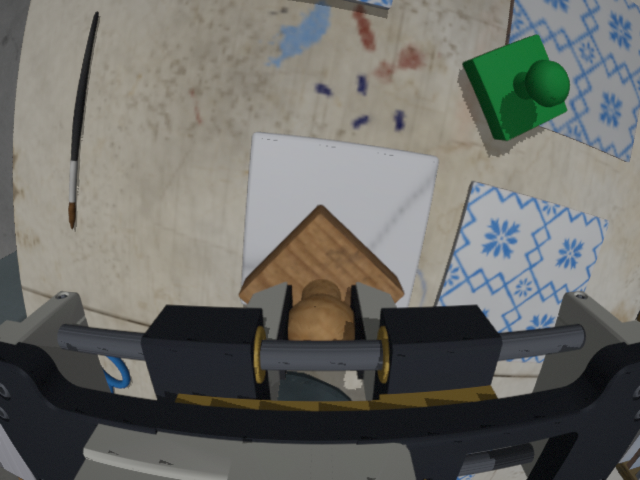

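The stamp is off the slab: the knob sits between the pads at (320,310), and the block's front corner is at (320,206). I'll check whether it tilted in the grip.

```bash
python3 - <<'E'
from h import *
from scipy.optimize import least_squares
im=cv2.imread("pics/w7.png"); cv2.imwrite("pics/w7c.png",cv2.resize(im[195:315,230:415],None,fx=4,fy=4,interpolation=cv2.INTER_CUBIC))
z=np.load("pics/w7.npz");m={"camera_matrix":z["K"],"view":z["V"]}
y=.186;X=np.array([np.cos(y),np.sin(y),0]);Y=np.array([np.sin(y),-np.cos(y),0]);Z=np.array([0,0,-1.])
tcp=np.array([.5512,.3881,.1019]); kn=tcp-.0188*Z
def corner(p,tx,ty,dy,dz):  # p in tool axes rel knob (x,y,z down); tilt tx about tool x through knob
    c,s=np.cos(tx),np.sin(tx)
    q=np.array([p[0],c*p[1]-s*p[2],s*p[1]+c*p[2]]); c,s=np.cos(ty),np.sin(ty)
    q=np.array([c*q[0]+s*q[2],q[1],-s*q[0]+c*q[2]])
    q=q+[0,dy,dz]
    return kn+q[0]*X+q[1]*Y+q[2]*Z
h=.0438
L=[(0,-h,.027),(h,0,.027),(-h,0,.027),(0,-h,.049),(h,0,.049),(-h,0,.049)]
for tx in (-.2,-.1,0,.1,.2): print(tx,np.round(wproj(m,np.array([corner(p,tx,0,0,0) for p in L])),0).tolist())
E
```

```text
-0.2 [[321.0, 215.0], [406.0, 301.0], [236.0, 301.0], [321.0, 213.0], [398.0, 290.0], [244.0, 291.0]]
-0.1 [[321.0, 211.0], [407.0, 296.0], [236.0, 296.0], [321.0, 205.0], [398.0, 282.0], [244.0, 282.0]]
0 [[321.0, 207.0], [407.0, 291.0], [235.0, 292.0], [321.0, 197.0], [399.0, 274.0], [243.0, 274.0]]
0.1 [[321.0, 204.0], [408.0, 286.0], [235.0, 287.0], [321.0, 190.0], [399.0, 266.0], [242.0, 266.0]]
0.2 [[321.0, 201.0], [408.0, 282.0], [234.0, 282.0], [321.0, 183.0], [400.0, 258.0], [242.0, 259.0]]
```

View pics/w7c.png

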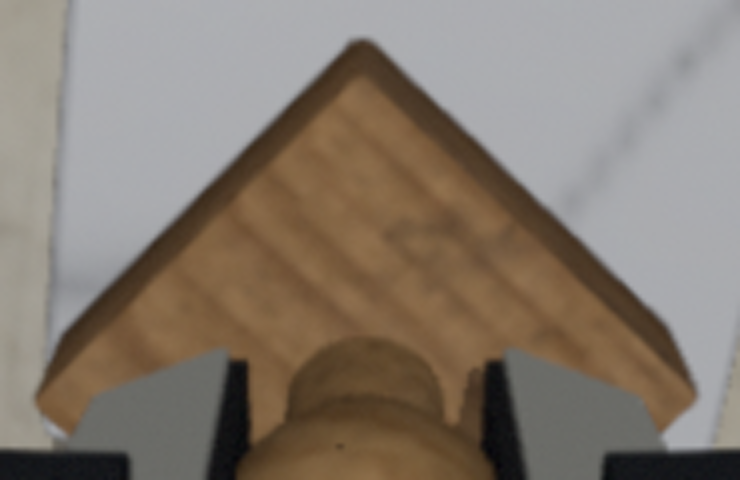

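```bash
python3 - <<'E'
from h import *
from scipy.optimize import least_squares
z=np.load("pics/w7.npz");m={"camera_matrix":z["K"],"view":z["V"]}
y=.186;X=np.array([np.cos(y),np.sin(y),0]);Y=np.array([np.sin(y),-np.cos(y),0]);Z=np.array([0,0,-1.])
kn=np.array([.5512,.3881,.1019])-.0188*Z
def corner(p,tx,dx,dy,dz):
    c,s=np.cos(tx),np.sin(tx)
    q=np.array([p[0]+dx,c*p[1]-s*p[2]+dy,s*p[1]+c*p[2]+dz])
    return kn+q[0]*X+q[1]*Y+q[2]*Z
obs=np.array([(320.5,213.7),(403.7,293.8),(239.5,294),(320.5,205),(396,276),(246,279)])
for h in (.042,.043,.0438):
    L=[(0,-h,.027),(h,0,.027),(-h,0,.027),(0,-h,.049),(h,0,.049),(-h,0,.049)]
    f=lambda q:(wproj(m,np.array([corner(p,*q) for p in L]))-obs).ravel()
    s=least_squares(f,[0,0,0,0]); print(h,np.round(s.x,4),np.round(s.fun,1))
E
```

```text
0.042 [-0.0239 -0.      0.0011  0.0002] [ 0.7 -0.2 -0.4  0.2 -0.5  0.6  0.4 -0.9 -0.9  1.5  0.6 -1.1]
0.043 [-0.0167  0.      0.0034  0.0043] [ 0.7 -0.1 -0.5  0.1 -0.5  0.5  0.4 -0.9 -0.7  1.5  0.4 -1. ]
0.0438 [-0.011   0.      0.0051  0.0076] [ 0.7 -0.  -0.5  0.  -0.4  0.4  0.4 -0.9 -0.6  1.5  0.3 -1. ]
```

It's level to within about 0.02 rad. I'll raise it, turn it so the block squares with the stop (tool yaw −0.826), and carry it over the wheel.

Call:
{"method": "servo_tool", "body": {"rows": [0,0,-0.04,0,-1,0,0,-0.04,0.1,-1,0,0,-0.04,0.13,-1,0,0,-0.023,0.13,-1,0,0,0,0.13,-1,0,0,0,0.13,-1,0,0,0,0.13,-1,0,0,0,0.13,-1]}}

```text
time: 23.4
position: [0.5488, 0.3851, 0.2389]
tcp_rot: [0.939, -0.343, -0.0, 0.001]
ft_force: [-0.5, 0.6, -1.7]
grip_width: 0.0279
```

Call:
{"method": "servo_tool", "body": {"rows": [0,0,0,0.132,-1,0.033,0.0237,0,0,-1,0.033,0.0237,0,0,-1,0.033,0.0237,0,0,-1,0.033,0.0237,0,0,-1,0.033,0.0237,0,0,-1,0.033,0.0237,0,0,-1,0.033,0.0237,0,0,-1]}}

```text
time: 24.2
position: [0.5832, 0.1014, 0.2391]
tcp_rot: [0.916, -0.401, -0.0, 0.0]
ft_force: [0.2, -0.3, -1.7]
grip_width: 0.0277
```

Call:
{"method": "servo_tool", "body": {"rows": [0.033,0.0237,0,0,-1,0.033,0.0237,0,0,-1,0.033,0.0237,0,0,-1,0.033,0.0237,0,0,-1,0.033,0.0237,0,0,-1,0.033,0.0237,0,0,-1,0,0,0,0,-1]}}

```text
time: 24.9
position: [0.6123, -0.1482, 0.2382]
tcp_rot: [0.914, -0.406, -0.0, 0.002]
ft_force: [0.2, -0.2, -0.7]
grip_width: 0.0277
```

```bash
python3 - <<'E'
from h import *
s=st();print(np.round(s["joint_pos"],2),s["tcp_rot"])
m,im,d=wshot("w8")
p,d=vision.camera("scene"); cv2.imwrite("pics/s8.png",cv2.resize(p[110:250,250:450,::-1],None,fx=4,fy=4,interpolation=cv2.INTER_CUBIC))
E
```

```text
stop xy [-0.065   0.1094] w [ 0.6123 -0.1482  0.2382] yaw -0.837 F [ 0.2 -0.2 -0.7] t 24.9 g 0.02765913115411092
[ 0.62  0.49 -0.59  1.59  0.29  1.16 -0.87] [ 9.13689664e-01 -4.06405316e-01 -1.55689746e-04  2.42764051e-03]
```

View pics/w8.png

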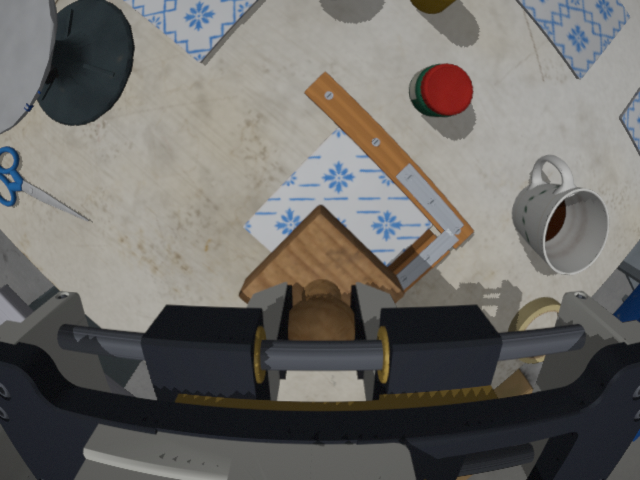

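View pics/s8.png

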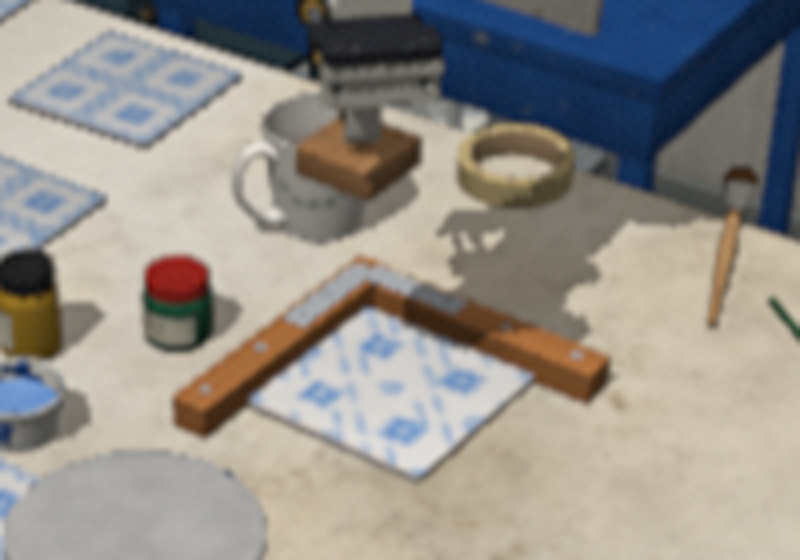

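The wrist view shows the tile snug along the far rail's inner edge, from about (340,128) to (432,238), and the stamp still gripped. The scene view shows the tile flush. I'll refine the corner from this view.

```bash
python3 - <<'E'
from h import *
z=np.load("pics/w8.npz");m={"camera_matrix":z["K"],"view":z["V"]};im=cv2.imread("pics/w8.png")
r=wrect(m,im,.56,.72,-.3,0,.028,2500); print(r.shape); cv2.imwrite("pics/w8r.png",r)
E
```

```text
(399, 750, 3)
```

View pics/w8r.png

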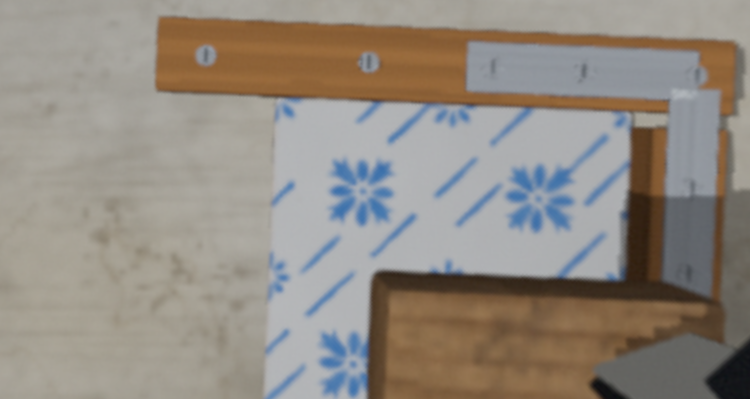

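Call:
{"method": "servo_tool", "body": {"rows": [0.028,0.0145,0,0,-1,0.028,0.0145,0,0,-1,0,0,0.04,0,-1,0,0,0.04,0,-1,0,0,0.035,0,-1,0,0,0.025,0,-1,0,0,0.01,0,-1,0,0,0,0,-1]}}

```text
time: 25.8
position: [0.629, -0.1974, 0.0882]
tcp_rot: [0.916, -0.4, -0.002, -0.0]
ft_force: [-0.3, 0.8, 0.1]
grip_width: 0.0277
```

```bash
python3 - <<'E'
from h import *
s=st();print(s["tcp_rot"])
m,im,d=wshot("w9")
p,d=vision.camera("scene"); cv2.imwrite("pics/s9.png",cv2.resize(p[130:270,250:450,::-1],None,fx=4,fy=4,interpolation=cv2.INTER_CUBIC))
E
```

```text
stop xy [-0.0463  0.0609] w [ 0.629  -0.1974  0.0882] yaw -0.824 F [-0.3  0.8  0.1] t 25.8 g 0.027684511659133076
[ 9.16322069e-01 -4.00438334e-01 -1.71706283e-03 -2.39531691e-04]
```

View pics/w9.png

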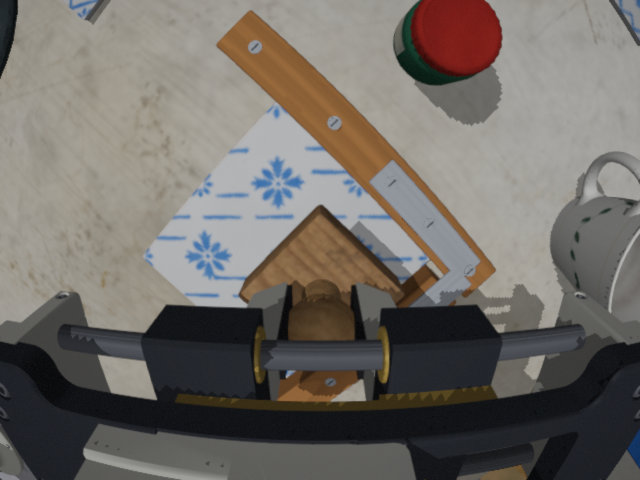

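View pics/s9.png

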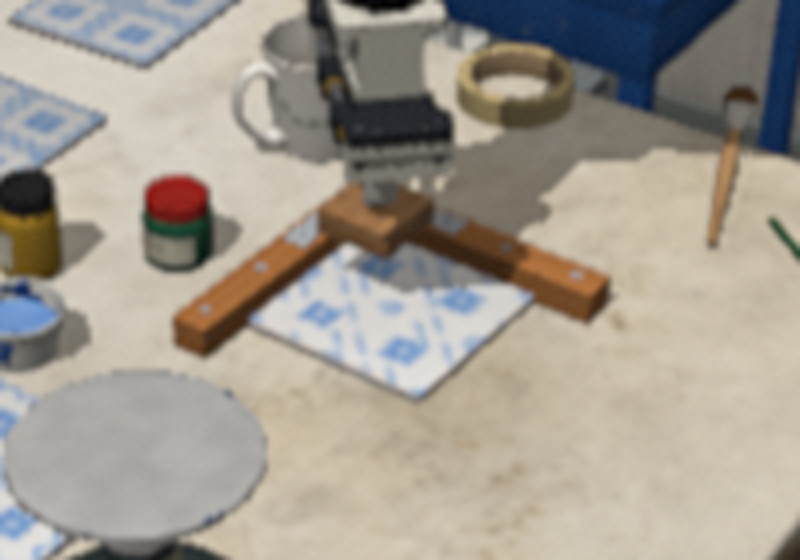

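The stamp hangs above the corner area, clear of both rails (scene crop: block at (375,215)). Lower it between the rails, still off the tile.

Call:
{"method": "servo_tool", "body": {"rows": [0,0,0.02,0.005,-1,0,0,0.012,0,-1,0,0,0.006,0,-1,0,0,0.003,0,-1,0,0,0,0,-1]}}

```text
time: 26.4
position: [0.6302, -0.1994, 0.0489]
tcp_rot: [0.915, -0.404, 0.0, -0.0]
ft_force: [-0.5, 0.1, -1.2]
grip_width: 0.0273
```

```bash
python3 - <<'E'
from h import *
s=st();print(s["tcp_rot"])
p,d=vision.camera("scene"); cv2.imwrite("pics/s10.png",cv2.resize(p[160:240,300:420,::-1],None,fx=6,fy=6,interpolation=cv2.INTER_CUBIC))
E
```

```text
stop xy [-0.0451  0.059 ] w [ 0.6302 -0.1994  0.0489] yaw -0.8309 F [-0.5  0.1 -1.2] t 26.4 g 0.027347918745709986
[ 9.14926817e-01 -4.03619767e-01  5.43448164e-05 -3.17581559e-05]
```

View pics/s10.png

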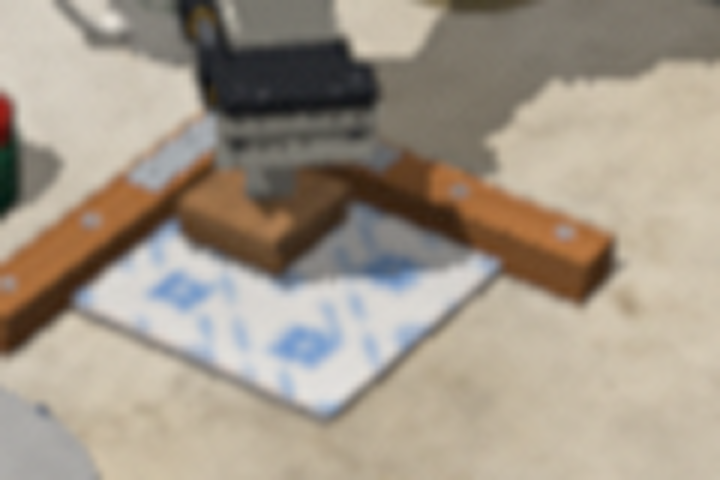

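Call:
{"method": "servo_tool", "body": {"rows": [0,0,0.002,0,-1,0,0,0.0015,0,-1,0.0042,0.0042,0,0,-1,0.0042,0.0042,0,0,-1,0.0042,0.0042,0,0,-1,0.0021,0.0021,0,0,-1,0,0,0,0,-1]}}

```text
time: 27.15
position: [0.6289, -0.2215, 0.0452]
tcp_rot: [0.915, -0.404, 0.0, 0.0]
ft_force: [0.4, 0.8, -0.5]
grip_width: 0.0276
```

Call:
{"method": "servo_tool", "body": {"rows": [0.0021,-0.0021,0,0,-1,0.0021,-0.0021,0,0,-1,0.0014,-0.0014,0,0,-1,0,0,0,0,-1]}}

```text
time: 27.55
position: [0.6376, -0.22, 0.0453]
tcp_rot: [0.915, -0.403, 0.0, -0.0]
ft_force: [0.0, -0.1, -1.0]
grip_width: 0.0277
```

```bash
python3 - <<'E'
from h import *
st()
E
```

```text
stop xy [-0.0368  0.0387] w [ 0.6376 -0.22    0.0453] yaw -0.8303 F [ 0.  -0.1 -1. ] t 27.55 g 0.027718588602020967
```

Now search for the far rail in 1 mm steps.

Call:
{"method": "servo_tool", "body": {"rows": [0.0007,-0.0007,0,0,-1,0.0007,-0.0007,0,0,-1,0.0007,-0.0007,0,0,-1,0.0007,-0.0007,0,0,-1,0,0,0,0,-1]}}

```text
time: 28.05
position: [0.6411, -0.2207, 0.0453]
tcp_rot: [0.915, -0.404, 0.0, -0.0]
ft_force: [-0.9, 1.1, -1.3]
grip_width: 0.028
```

Call:
{"method": "servo_tool", "body": {"rows": [0.0007,-0.0007,0,0,-1,0.0007,-0.0007,0,0,-1,0.0007,-0.0007,0,0,-1,0,0,0,0,-1]}}

```text
time: 28.45
position: [0.6441, -0.2208, 0.0453]
tcp_rot: [0.915, -0.404, 0.0, -0.0]
ft_force: [-0.3, 0.3, -1.0]
grip_width: 0.0277
```

Call:
{"method": "servo_tool", "body": {"rows": [0.0007,-0.0007,0,0,-1,0.0007,-0.0007,0,0,-1,0,0,0,0,-1]}}

```text
time: 28.75
position: [0.6461, -0.2209, 0.0453]
tcp_rot: [0.915, -0.404, 0.0, -0.0]
ft_force: [0.7, -0.1, -1.3]
grip_width: 0.0275
```

Call:
{"method": "servo_tool", "body": {"rows": [0.0007,-0.0007,0,0,-1,0,0,0,0,-1]}}

```text
time: 28.95
position: [0.6468, -0.2209, 0.0451]
tcp_rot: [0.915, -0.404, -0.0, 0.0]
ft_force: [0.3, 0.2, -1.2]
grip_width: 0.0277
```

```bash
python3 - <<'E'
from h import *
st()
E
```

```text
stop xy [-0.0276  0.0382] w [ 0.6468 -0.2209  0.0451] yaw -0.831 F [ 0.3  0.2 -1.2] t 28.95 g 0.02767577745110302
```

Call:
{"method": "servo_tool", "body": {"rows": [0.0007,-0.0007,0,0,-1,0.0007,-0.0007,0,0,-1,0,0,0,0,-1]}}

```text
time: 29.25
position: [0.6481, -0.2206, 0.0449]
tcp_rot: [0.915, -0.404, -0.001, 0.0]
ft_force: [-3.5, 1.4, 0.7]
grip_width: 0.0281
```

```bash
python3 - <<'E'
from h import *
st()
m,im,d=wshot("w11")
p,d=vision.camera("scene"); cv2.imwrite("pics/s11.png",cv2.resize(p[160:240,300:420,::-1],None,fx=6,fy=6,interpolation=cv2.INTER_CUBIC))
E
```

```text
stop xy [-0.0263  0.0386] w [ 0.6481 -0.2206  0.0449] yaw -0.8308 F [-3.5  1.4  0.7] t 29.25 g 0.02812130493079276
```

View pics/s11.png

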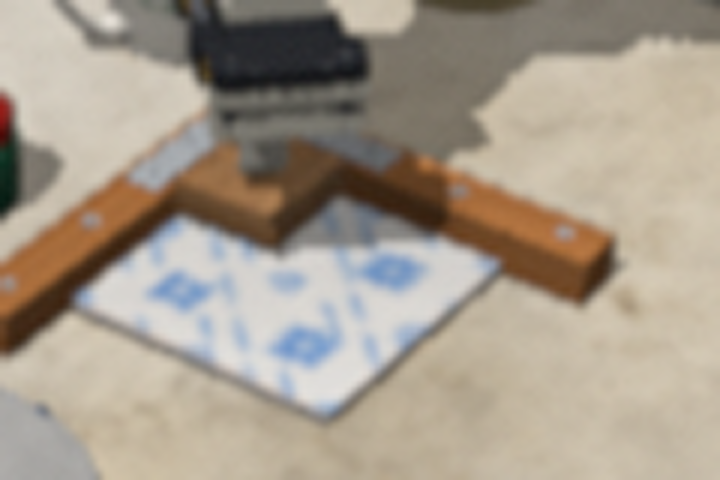

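View pics/w11.png

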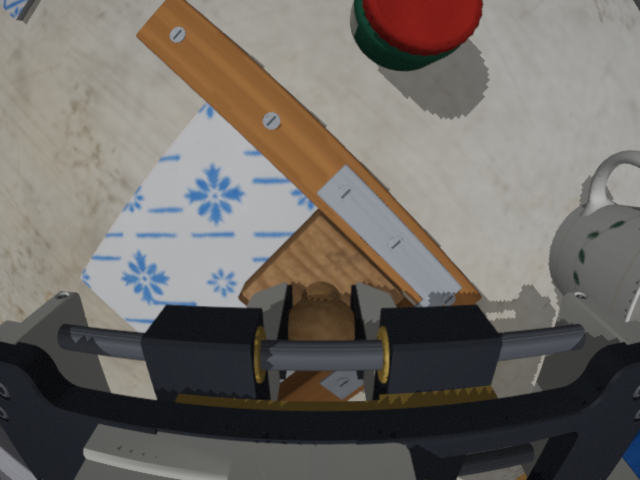

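The stamp has met the far rail: −3.5 N, and the wrist view shows its edge touching along (320,210)–(400,290). Now search for the right rail.

Call:
{"method": "servo_tool", "body": {"rows": [0.0007,0.0007,0,0,-1,0.0007,0.0007,0,0,-1,0.0007,0.0007,0,0,-1,0,0,0,0,-1]}}

```text
time: 29.75
position: [0.6477, -0.223, 0.0446]
tcp_rot: [0.915, -0.403, -0.001, -0.0]
ft_force: [-3.5, 3.2, -1.3]
grip_width: 0.0275
```

Call:
{"method": "servo_tool", "body": {"rows": [0.0007,0.0007,0,0,-1,0.0007,0.0007,0,0,-1,0,0,0,0,-1]}}

```text
time: 30.05
position: [0.6475, -0.225, 0.0445]
tcp_rot: [0.915, -0.403, -0.001, -0.0]
ft_force: [-4.5, 2.9, -1.4]
grip_width: 0.0281
```

Call:
{"method": "servo_tool", "body": {"rows": [0.0007,0.0007,0,0,-1,0.0007,0.0007,0,0,-1,0,0,0,0,-1]}}

```text
time: 30.35
position: [0.6475, -0.2269, 0.0445]
tcp_rot: [0.915, -0.403, -0.001, -0.0]
ft_force: [-4.1, 2.8, -0.8]
grip_width: 0.0284
```

Call:
{"method": "servo_tool", "body": {"rows": [0.0007,0.0007,0,0,-1,0.0007,0.0007,0,0,-1,0,0,0,0,-1]}}

```text
time: 30.65
position: [0.6475, -0.2273, 0.0446]
tcp_rot: [0.915, -0.403, -0.002, -0.001]
ft_force: [-3.6, 5.6, 1.2]
grip_width: 0.0282
```

Call:
{"method": "servo_tool", "body": {"rows": [0.0007,0.0007,0,0,-1,0.0007,0.0007,0,0,-1,0,0,0,0,-1]}}

```text
time: 30.95
position: [0.6476, -0.2276, 0.0447]
tcp_rot: [0.915, -0.403, -0.002, -0.002]
ft_force: [-5.1, 7.0, 1.8]
grip_width: 0.028
```

```bash
python3 - <<'E'
from h import *
st()
E
```

```text
stop xy [-0.0266  0.0315] w [ 0.6476 -0.2276  0.0447] yaw -0.829 F [-5.1  7.   1.8] t 30.95 g 0.02798062835042322
```

Both rails are in contact (Fx −5, Fy +7). Lower gently while leaning.

Call:
{"method": "servo_tool", "body": {"rows": [0,0,0.001,0,-1,0,0,0.001,0,-1,0,0,0.001,0,-1,0,0,0.001,0,-1,0,0,0,0,-1]}}

```text
time: 31.45
position: [0.6473, -0.2276, 0.042]
tcp_rot: [0.915, -0.403, -0.002, -0.001]
ft_force: [-9.4, 8.4, 10.1]
grip_width: 0.0278
```

Call:
{"method": "servo_tool", "body": {"rows": [0,0,0.001,0,-1,0,0,0.001,0,-1,0,0,0,0,-1]}}

```text
time: 31.75
position: [0.6472, -0.2276, 0.0401]
tcp_rot: [0.915, -0.403, -0.002, -0.001]
ft_force: [-9.4, 8.9, 11.5]
grip_width: 0.0272
```

```bash
python3 - <<'E'
from h import *
s=st(); print(s["moment"])
p,d=vision.camera("scene"); cv2.imwrite("pics/s12.png",cv2.resize(p[160:240,300:420,::-1],None,fx=6,fy=6,interpolation=cv2.INTER_CUBIC))
E
```

```text
stop xy [-0.0269  0.0315] w [ 0.6472 -0.2276  0.0401] yaw -0.829 F [-9.4  8.9 11.5] t 31.75 g 0.027201360946500934
[ 1.95510589  2.18014204 -0.14380461]
```

View pics/s12.png

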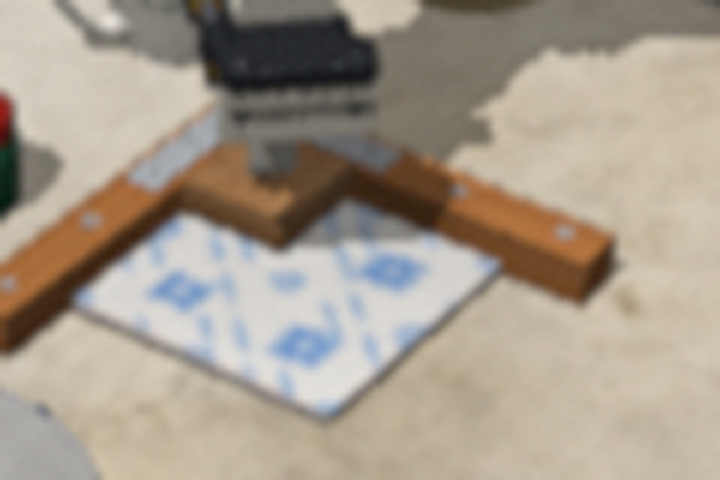

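Call:
{"method": "servo_tool", "body": {"rows": [0,0,0.001,0,-1,0,0,0.001,0,-1,0,0,0,0,-1]}}

```text
time: 32.1
position: [0.6471, -0.2276, 0.0389]
tcp_rot: [0.915, -0.403, -0.002, -0.001]
ft_force: [-11.5, 8.7, 16.3]
grip_width: 0.0281
```

```bash
python3 - <<'E'
from h import *
s=st()
m,im,d=wshot("w13")
E
```

```text
stop xy [-0.027   0.0315] w [ 0.6471 -0.2276  0.0389] yaw -0.829 F [-11.5   8.7  16.3] t 32.1 g 0.02806646844044969
```

View pics/w13.png

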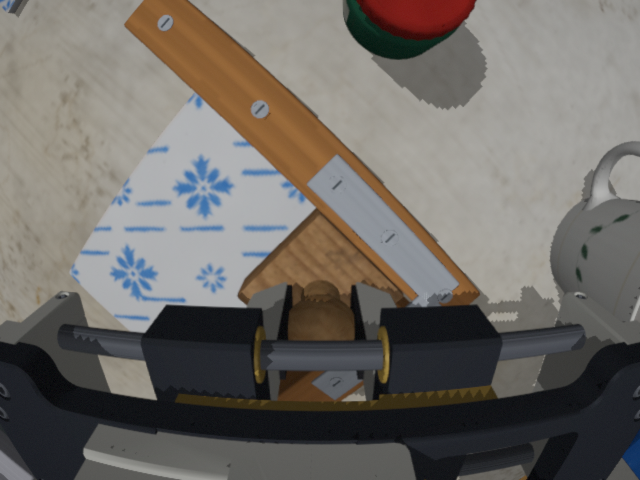

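The contact height matches the tile top: TCP 38.9 mm, expected 38.7. Now push harder into both rails, then down.

Call:
{"method": "servo_tool", "body": {"rows": [0.0015,0.0002,0,0,-1,0.0015,0.0002,0,0,-1,0.0015,0.0002,0,0,-1,0,0,0,0,-1]}}

```text
time: 32.55
position: [0.6472, -0.2277, 0.0388]
tcp_rot: [0.916, -0.402, -0.006, -0.002]
ft_force: [-20.8, 15.8, 23.9]
grip_width: 0.0278
```

Call:
{"method": "servo_tool", "body": {"rows": [0,0,0.001,0,-1,0,0,0.001,0,-1,0,0,0,0,-1]}}

```text
time: 32.85
position: [0.6472, -0.2276, 0.0386]
tcp_rot: [0.916, -0.402, -0.006, -0.001]
ft_force: [-24.8, 17.0, 33.2]
grip_width: 0.0276
```

```bash
python3 - <<'E'
from h import *
s=st();print(s["tcp_rot"])
E
```

```text
stop xy [-0.0269  0.0315] w [ 0.6472 -0.2276  0.0386] yaw -0.8271 F [-24.8  17.   33.2] t 32.85 g 0.02757900331406319
[ 0.91567362 -0.40187632 -0.00592089 -0.00148096]
```

Call:
{"method": "servo_tool", "body": {"rows": [0,0.001,-0.0008,0,-1,0,0.0005,-0.0007,0,-1,0,0,0,0,-1]}}

```text
time: 33.15
position: [0.6472, -0.2276, 0.0387]
tcp_rot: [0.916, -0.402, -0.005, -0.003]
ft_force: [-19.1, 16.1, 23.8]
grip_width: 0.0278
```

```bash
python3 - <<'E'
from h import *
s=st();print(s["tcp_rot"])
m,im,d=wshot("w14")
p,d=vision.camera("scene"); cv2.imwrite("pics/s14.png",cv2.resize(p[150:250,280:430,::-1],None,fx=5,fy=5,interpolation=cv2.INTER_CUBIC))
cv2.imwrite("pics/s14full.png",p[:,:,::-1])
p,d=vision.camera("top"); cv2.imwrite("pics/t14.png",p[:,:,::-1])
E
```

```text
stop xy [-0.0269  0.0315] w [ 0.6472 -0.2276  0.0387] yaw -0.8265 F [-19.1  16.1  23.8] t 33.15 g 0.027841745776443817
[ 0.9158126  -0.40156417 -0.00515879 -0.00262406]
```

View pics/s14.png

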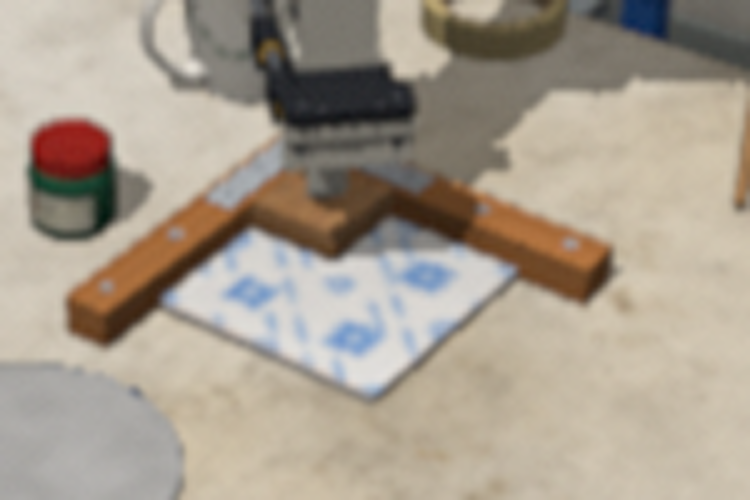

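View pics/s14full.png

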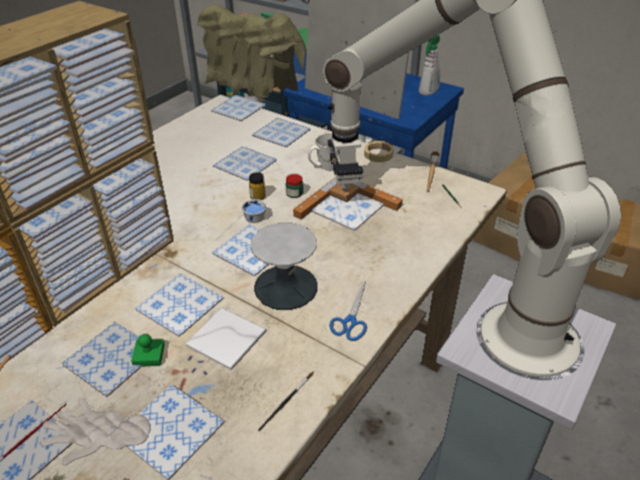

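```bash
python3 - <<'E'
from h import *
z=np.load("pics/w14.npz");m={"camera_matrix":z["K"],"view":z["V"]};im=cv2.imread("pics/w14.png")
cv2.imwrite("pics/w14r.png",wrect(m,im,.56,.72,-.3,0,.028,2500))
E
```

```text
(no output)
```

View pics/w14r.png

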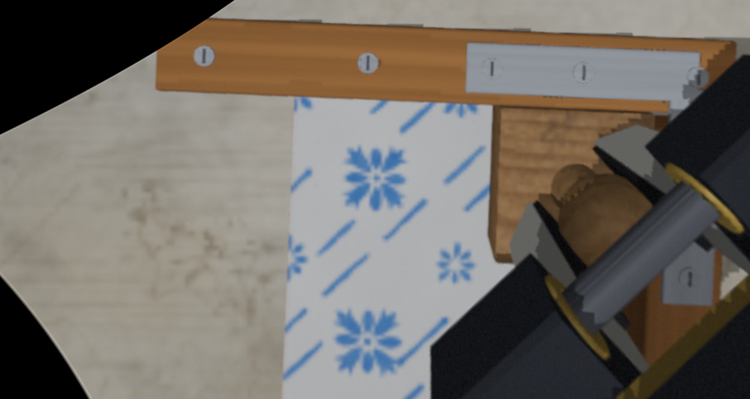

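The block is parallel to the far rail and down on the tile, and everything else is where it was. One last check: has the tile shifted since it was seated?

```bash
python3 - <<'E'
from h import *
for n in ("w8","w14"):
    z=np.load(f"pics/{n}.npz");m={"camera_matrix":z["K"],"view":z["V"]};im=cv2.imread(f"pics/{n}.png")
    cv2.imwrite(f"pics/{n}t.png",cv2.resize(wrect(m,im,.60,.70,-.16,-.04,.008,3000),None,fx=1.1,fy=1.0))
a=cv2.imread("pics/w8t.png");b=cv2.imread("pics/w14t.png");cv2.imwrite("pics/cmp.png",np.hstack([a,b]))
print(a.shape); st()
E
```

```text
(299, 396, 3)
stop xy [-0.0269  0.0315] w [ 0.6472 -0.2276  0.0387] yaw -0.8264 F [-18.4  16.7  23.3] t 33.3 g 0.027740679976508382
```

View pics/cmp.png

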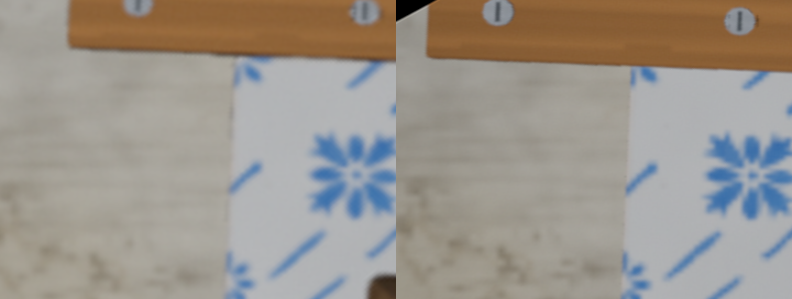

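The tile's left edge and pattern sit at the same place before and after (edge at x = 234 in both halves), so it hasn't moved. I'll add a little more sideways push, then let it settle.

Call:
{"method": "servo_tool", "body": {"rows": [0.001,0.0003,0,0,-1,0,0,0,0,-1,0,0,0,0,-1,0,0,0,0,-1,0,0,0,0,-1]}}

```text
time: 33.8
position: [0.6472, -0.2276, 0.0387]
tcp_rot: [0.916, -0.401, -0.006, -0.003]
ft_force: [-20.5, 18.9, 24.4]
grip_width: 0.0276
```

```bash
python3 - <<'E'
from h import *
st(); print(manip.hand_in())
E
```

```text
stop xy [-0.0269  0.0315] w [ 0.6472 -0.2276  0.0387] yaw -0.826 F [-20.5  18.9  24.4] t 33.8 g 0.02763519660195787
the job is handed in; nothing more can be done
None
```

I handed the job in at 33.8 s. The tile is flush in the corner stop, and the stamp is still gripped and pressed down in the corner. `hand_in` gives no verdict, so these are my own checks.

**What I did:** I pushed the tile against both rails with the open fingers and pressed it again from the left; it stopped at the same place both times. I gripped the stamp's knob across the block's diagonal and carried it over the banding wheel. I leaned it on both rails above the tile, lowered it along them and pressed it down.

**Last checks:**
- **Push:** about 20 N against the far rail and 19 N against the right rail.
- **Down:** about 24 N in total, some of it taken by friction on the rails. Each sideways push is therefore slightly below the total downward reading, though their combined push (about 28 N) is above it.
- **Stamp:** it met the tile within 0.2 mm of the expected height. It looks parallel to the far rail.
- **Tile:** it looks flush on both rails, and its left edge is in the same place before and after stamping.
- **Rest of the bench:** the final scene picture shows nothing else out of place.

**Less certain:**
- The top and wrist cameras disagreed by about 3 to 5 mm on the rail positions, and the stamp met the far rail about 4 mm beyond my estimate, so I relied on felt contact there.
- The gripper hid the stamp's contact with the right rail, so that rests on the force reading alone.

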